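Load a lamp battery into the test dock and clamp it home

ROBOT

A 7-joint arm with a two-finger parallel gripper is mounted at the origin on the work surface. World frame = base frame: x ahead of the robot, y to its left, z up, the work surface at z = 0. Lengths are in m, angles in rad, forces in N, time in s.
With the tool pointing down it reaches from about 0.425 to 0.975 m from the base axis. Payload 16.7 kg.
Tool frame: the origin (TCP) lies at the very end of the fingers, on their centre line; the grasp point (between the pads) lies arm.pinch_z behind it (arm.pinch_z is the distance from the TCP to the grasp point, in m); x points along the fingers, z is the direction in which the jaws open and shut, and the axes are right-handed (so a half turn about x gives the same grasp; the last joint's range is limited). The gripper opens to 85 mm and grips with 20 to 120 N. Pads are 22 mm wide; open, the fingers measure 114 mm over their backs; the gripper's body (76 mm by 85 mm) begins 54 mm behind the grasp point. The pads swing forward as they close: fully open they stand 13 mm farther back than shut.
Start: joints at [-1.27, 0.426, 0.074, 1.606, -0.034, 1.111, -0.067], TCP at [0.294, 0.608, 0.231] pointing down, gripper open.
Joint ranges: [-2.85, 2.85], [-0.5, 2.14], [-1.23, 1.37], [0.21, 2.46], [-1.02, 4.16], [0.16, 2.05], [-2.73, 2.73]. Speed limits (rad/s): [1.89, 1.89, 2.39, 2.39, 3.01, 3.01, 3.01].

INTERFACE

Orientations are given as a unit quaternion [x, y, z, w].
In Python, from station import arm gives the robot as it stands. The module is installed in compiled form; this text tells all that it offers.
- The arm moves only by the tool arm_command, never from a script. Its argument "rows" is text: rows parted by semicolons, each of 7 numbers parted by spaces: the opening, from 0 (shut) to 1 (fully open), then the shift along the world's x, y, z scaled (see below), then the turn, a rotation vector about the world's x, y, z scaled (see below). In form: fingers tx ty tz wx wy wz; .... A call has 1 to 5 rows; each row shifts and turns the commanded pose from where the row before left it; what a row does not reach is not made up. The controller multiplies each number of a shift by 80 cm and each number of a turn by 120 degrees. A row lasts 1/12 s, in which the tool goes at most 41.7 mm and 7.16 degrees, less where a joint would pass 70% of its speed; a pose out of reach is approached as far as the arm can. A call with a number of a shift or a turn outside -1 to 1 is refused whole. A call with a gripper value outside its range is refused whole. The fingers move at their own pace and stop on an object; "force" is the grip in N (left out, the last holds). Time passes only in rows, so rows that do not move let the fingers close. It gives the time, the measured TCP pose, the force and the opening at its end, in the units of the state.
- arm.get_state(): the state, without advancing time (a new reading comes with each control period).
- arm.read_camera(name): name is "side" or "top" or "wrist"; returns a dict with "image" (420x560x3 uint8, red, green, blue), "fx", "fy", "cx", "cy" (pixels), "world_to_cam" (4x4, takes a point from world to camera coordinates). Camera axes: x right, y down, z forward; pixel columns grow to the right and rows downward; lengths in m; the calibration is good to about 2 mm. A picture is of the moment at which its call begins. There is no depth.
- arm.close_job(): hands the job in, once; it reports no verdict.
The state is a dict: "time": time; "joints": joint angles; "dq": joint speeds; "effort": joint torques, N m; "ee_pos": TCP position; "orientation": TCP orientation; "ft_force": force on the tool from outside, world axes, zero at the start; "torque": the same for the moment, N m; "width": finger opening in m.
Only numpy, scipy, OpenCV 4.12 (cv2) and the standard library are available. Lean on these libraries where they do the work, as an engineer would, in place of code of your own. Each camera call takes 0.05 s, during which the arm holds its last target.

TASK

Load the blue-topped lamp battery into the test dock: stand it in the well with its rib in the front slot and let go, then bring the red-handled clamp over and press it down until the spring catch snaps over its roller and holds the battery fully home. Feel your way: do not ram the battery into the dock, and do not lean on the clamp once it has snapped (a kilo and a half on the handle is plenty). Leave the other battery and everything else on the bench where they are.

Things in the scene. Friction and masses are not known exactly. Their poses are not given: they have to be found in the camera images.
- battery: Lamp battery, upright, light grey with blue top and rib: 60 x 44 x 85 mm (x, y, z), 0.30-0.42 kg. Origin: centre of underside. A rib 10 mm wide stands 5 mm out of its -x face (front), from 12 to 70 mm up; it must point to the dock's -x. Grip it across y (44 mm), fingertips at least 45 mm above the underside so that they clear the well.
- dock: Fixed test dock, grey base 210 x 130 mm. Origin: underside, below well centre; x to the hinge side, z up. Black well 63 x 47 mm, floor z 20, rim z 55, mouth flared 4 mm all round, 14 mm slot in its -x wall for the rib. Sprung contacts (6-12 N) hold a loose battery 6 mm above the floor. Beside the well, nothing within 60 mm in y is taller than the rim; box from y 67 to 177 mm, 80 high.
- clamp_handle (a point): Middle of the red handle bar of the clamp: 16 mm thick, 88 mm long along the dock's y, free from above. It turns about the hinge line (dock x 62 mm, z 106 mm, along y) at radius 154 mm: at clamp angle a it lies at dock x = 62 - 154 cos a, z = 106 + 154 sin a (mm). Clamp open: it leans back, away from the robot.
- clamp (a joint): Clamp angle, rad: 0 = arm level over the well, about 2 = open. Stays where left (1.5 N at the handle). Sprung pad meets the battery near 0.2; up to 15 N at the handle brings the catch over. The catch's height is set anew each time, not given: it latches at some angle from 0.084 to -0.075; 2 mm lower at the handle is a dead stop. Let go unlatched, it springs back over 0.14. Never over 25 N.
- dock_catch (a point): Foot of the catch, dock x -66 mm, z 30 mm: an upright steel hook 16 mm wide in front of the well, on a bracket that is set up to 9 mm higher or lower than this (the point does not follow). Its top lies 116 to 134 mm above the dock's underside. The clamp's roller (dock x -52 mm when closed) pushes it towards -x, then it springs back over the roller.
- spare: Second lamp battery, same shape, black top and rib: leave it. Origin: centre of underside.
- screwdriver: Screwdriver with red handle, 190 mm, lying on the bench: leave it.
- wrench: Steel wrench, 190 mm, lying on the bench: leave it.
- grease: Amber grease jar with white cap, 60 mm wide, 65 mm high: leave it.
- socket: Steel wrench socket, 24 mm wide, 34 mm high, standing: leave it.
- terminal: Brass battery terminal, 60 mm long, 18 mm high: leave it.
Things that resemble listed ones, but are neither listed nor needed, are in the scene too. What is shaped like the battery but pink or turquoise is not meant.

How it is judged:
By the outcome, as a careful person would: the job done as asked, in the order asked, and still so for the second after the job is handed in, with the robot touching nothing.
It also fails if it takes over 72 s, if anything falls off the work surface, if the arm or the gripper's body presses on something with over 40 N, if the wrist force passes 120 N, or if a joint passes its speed limit or range.

## Working session

There is one attempt and no reset: what is moved stays moved. The work goes in short steps, Python scripts to look and compute and a tool call to move; the robot and the scene stay as the last step left them, time stands still between calls to the robot, and variables do not carry over. Pictures are saved under pics/ and viewed, and the job is handed in when it is done.

Besides the shell and the picture viewer there is one more tool, called after "Call:" by a JSON object that holds its "op" and its "data". arm_command: Moves the arm, as the interface text tells. Shifts and turns lie within -1 to 1; 1 stands for 80 cm of shift or 120 degrees of turn. Its arguments: {"type":"object","properties":{"rows":{"type":"string"},"force":{"type":"number"}},"required":["rows"]}

```bash
mkdir -p pics; python3 - <<'E'
from station import arm
import cv2,numpy as np
for n in ["top","side","wrist"]:
    c=arm.read_camera(n); cv2.imwrite(f"pics/{n}0.png",cv2.cvtColor(c["image"],cv2.COLOR_RGB2BGR))
    print(n,c["fx"],c["fy"],c["cx"],c["cy"]);print(np.round(c["world_to_cam"],4).tolist())
s=arm.get_state();print(s);print(arm.pinch_z)
E
```

```text
top 497.8872312052236 497.8872312052236 288.0931744379717 209.2229633931447
[[-0.0228, -0.9996, 0.0151, -0.0381], [-0.9905, 0.0206, -0.1357, 0.6162], [0.1353, -0.018, -0.9906, 1.3068], [0.0, 0.0, 0.0, 1.0]]
side 481.38559701469757 481.38559701469757 279.00258794778426 218.78664916422258
[[0.9036, -0.4283, 0.0061, -0.5498], [-0.3063, -0.656, -0.6898, 0.2333], [0.2994, 0.6215, -0.724, 1.1509], [0.0, 0.0, 0.0, 1.0]]
wrist 343.074585518807 343.074585518807 287.9047363464722 209.60007764240777
[[0.4346, 0.9006, -0.0007, -0.6748], [0.8595, -0.4145, 0.299, -0.0401], [0.269, -0.1306, -0.9543, 0.3806], [0.0, 0.0, 0.0, 1.0]]
{'time': 0.15, 'joints': array([-1.26952479,  0.42658499,  0.07385567,  1.60644109, -0.03409129,
        1.11079737, -0.06708331]), 'dq': array([-0.00175629, -0.00229354,  0.0010888 , -0.00164569, -0.00072294,
       -0.00048284,  0.00087729]), 'effort': array([ 1.95887544e-03, -9.50312948e+01,  3.76298100e+00, -4.63759553e+01,
        1.94590300e-02,  7.94072082e-03, -2.91672598e-05]), 'ee_pos': array([0.29395826, 0.60728867, 0.23078204]), 'orientation': array([-0.37581242,  0.59937441,  0.37540686,  0.5988197 ]), 'ft_force': array([0.78912353, 0.029294  , 0.00390935]), 'torque': array([ 0.05330395, -0.06165712, -0.05271715]), 'width': 0.08549888981979721}
0.0187
```

View pics/top0.png

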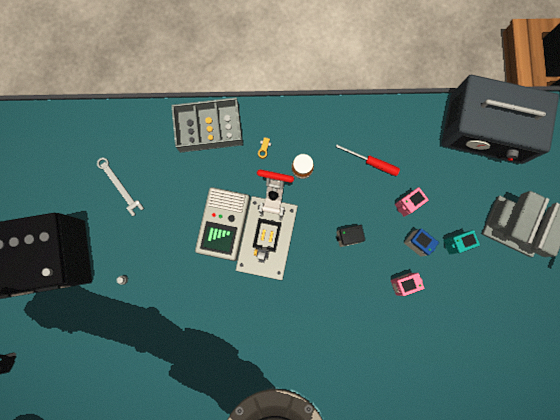

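View pics/side0.png

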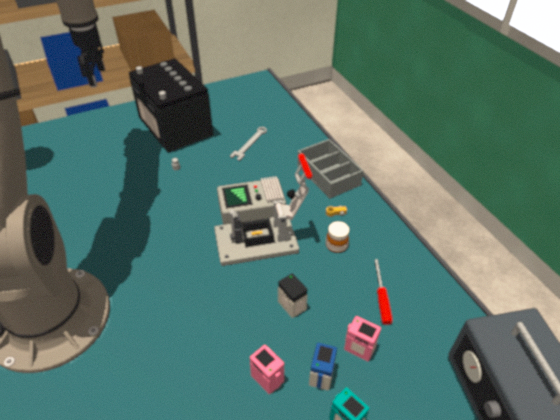

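View pics/wrist0.png

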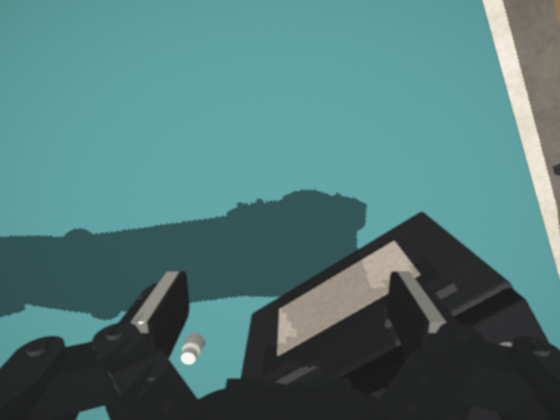

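```bash
cat > h.py <<'E'
from station import arm
import cv2,numpy as np
def cam(n):
    return arm.read_camera(n)
def ray(c,u,v):
    T=np.array(c["world_to_cam"]);R=T[:3,:3];t=T[:3,3]
    o=-R.T@t; d=R.T@np.array([(u-c["cx"])/c["fx"],(v-c["cy"])/c["fy"],1]); return o,d/np.linalg.norm(d)
def onz(c,u,v,z):
    o,d=ray(c,u,v); return o+d*(z-o[2])/d[2]
def tri(c1,p1,c2,p2):
    o1,d1=ray(c1,*p1);o2,d2=ray(c2,*p2)
    A=np.stack([d1,-d2],1);s=np.linalg.lstsq(A,o2-o1,rcond=None)[0]
    a=o1+d1*s[0];b=o2+d2*s[1];return (a+b)/2,np.linalg.norm(a-b)
def proj(c,p):
    q=np.array(c["world_to_cam"])@np.append(p,1);return c["cx"]+c["fx"]*q[0]/q[2],c["cy"]+c["fy"]*q[1]/q[2]
def crop(c,u0,v0,u1,v1,k,f):
    im=cv2.cvtColor(c["image"],cv2.COLOR_RGB2BGR)[v0:v1,u0:u1]
    cv2.imwrite(f,cv2.resize(im,None,fx=k,fy=k,interpolation=cv2.INTER_CUBIC))
E
python3 - <<'E'
from h import *
t=cam("top");s=cam("side")
np.save("t0.npy",t,allow_pickle=True);np.save("s0.npy",s,allow_pickle=True)
crop(t,385,180,485,300,5,"pics/tb.png")
crop(s,240,310,380,420,5,"pics/sb.png")
crop(t,190,160,310,290,4.5,"pics/td.png")
crop(s,200,140,340,270,4.5,"pics/sd.png")
E
```

```text
(no output)
```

View pics/tb.png

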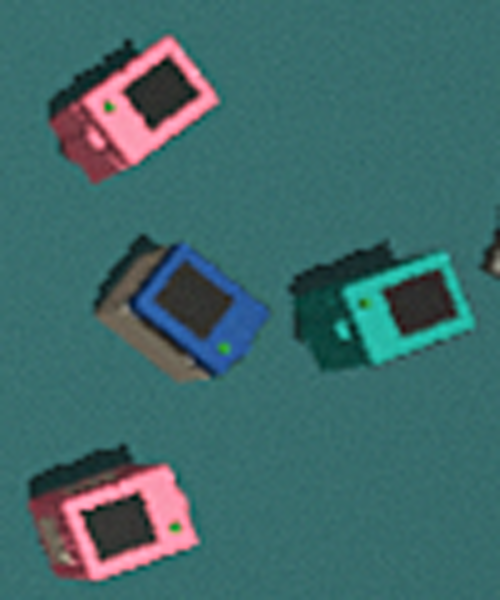

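View pics/sb.png

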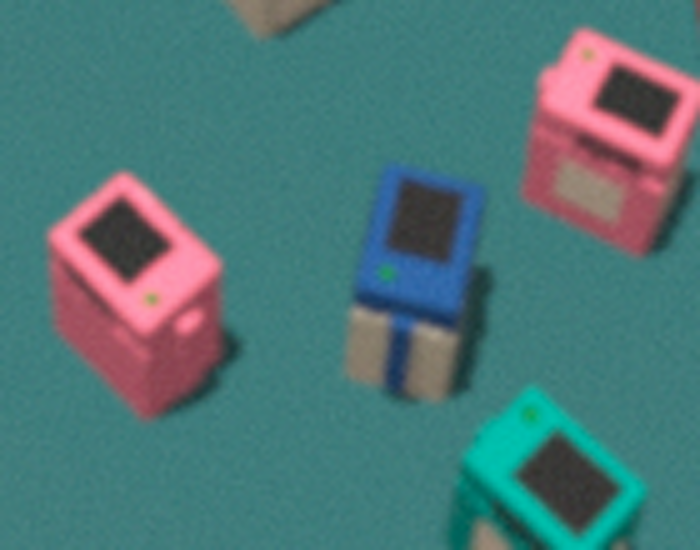

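View pics/td.png

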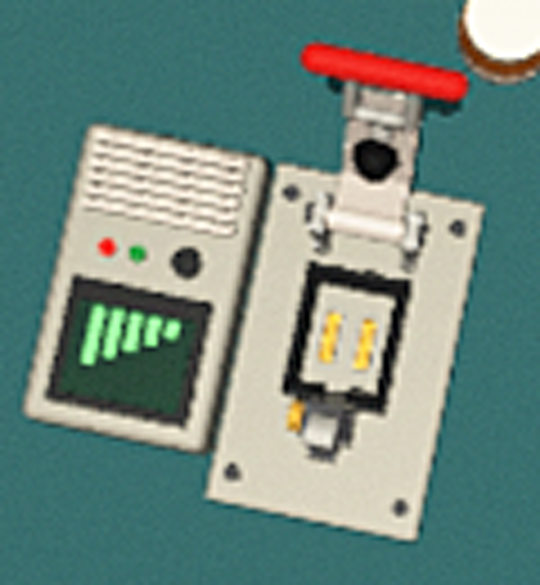

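View pics/sd.png

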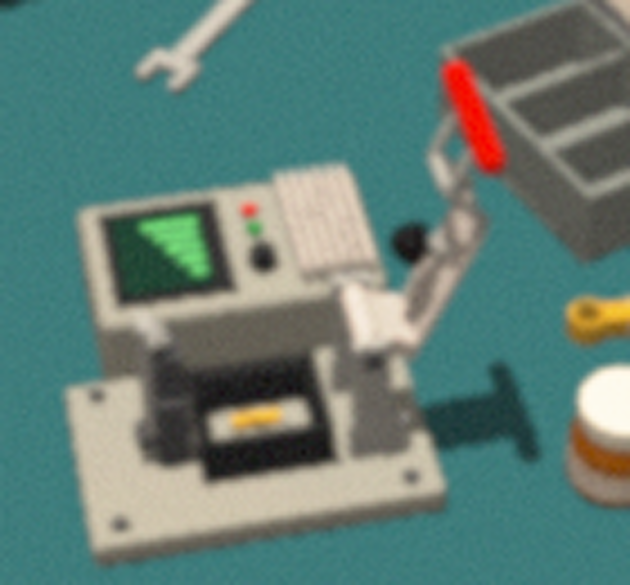

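```bash
cat > m.py <<'E'
from h import *
def rect(c,z,roi,hole=True,hlo=(95,90,60),hhi=(125,255,255)):
    u0,v0,u1,v1=roi
    im=cv2.GaussianBlur(c["image"],(3,3),0)
    hsv=cv2.cvtColor(im,cv2.COLOR_RGB2HSV)
    m=cv2.inRange(hsv,hlo,hhi);mm=np.zeros_like(m);mm[v0:v1,u0:u1]=m[v0:v1,u0:u1]
    cs,_=cv2.findContours(mm,cv2.RETR_EXTERNAL,cv2.CHAIN_APPROX_NONE)
    k=max(cs,key=cv2.contourArea)
    w=np.array([onz(c,p[0][0],p[0][1],z)[:2] for p in k])*1000
    r=cv2.minAreaRect(w.astype(np.float32))
    return r,cv2.boxPoints(r),k
if __name__=="__main__":
    t=np.load("t0.npy",allow_pickle=True).item();s=np.load("s0.npy",allow_pickle=True).item()
    for c,roi in((t,(400,215,445,265)),(s,(300,335,345,395))):
        r,b,k=rect(c,.085,roi);print(r,cv2.contourArea(k));print(b.tolist())
    # dock plate corners
    f=lambda p:(190+p[0]/4.5,160+p[1]/4.5)
    g=lambda p:(200+p[0]/4.5,140+p[1]/4.5)
    T=dict(c_pp=(280,165),c_pm=(485,205),c_mm=(415,540),c_mp=(207,497))
    S=dict(c_pm=(443,490),c_mm=(97,550),c_mp=(68,393))
    for k in S: print(k,tri(t,f(T[k]),s,g(S[k])))
    print("handle ends",tri(t,f((312,57)),s,g((457,68))),tri(t,f((460,85)),s,g((492,162))))
    for z in(.008,.012,.016):
        print(z,[np.round(onz(t,*f(T[k]),z)*1000,1).tolist() for k in T])
    print("well rim outer",[np.round(onz(t,*f(p),.055)*1000,1).tolist() for p in((312,264),(410,280),(384,412),(285,393))])
E
python3 m.py
```

```text
((516.8590087890625, -406.7577209472656), (66.4930191040039, 48.26475524902344), 47.39430618286133) 407.5
[[476.5906677246094, -414.8917541503906], [512.1149291992188, -447.5645446777344], [557.1273193359375, -398.6236877441406], [521.6030883789062, -365.9508972167969]]
((505.6263427734375, -422.34552001953125), (100.15176391601562, 49.248294830322266), 50.51054382324219) 693.5
[[454.7778015136719, -445.3317565917969], [492.7847595214844, -476.6505432128906], [556.474853515625, -399.3592834472656], [518.4678955078125, -368.0404968261719]]
c_pm (array([ 0.62801781, -0.07894777,  0.01877702]), np.float64(7.060625308751795e-05))
c_mm (array([ 0.42690868, -0.03208328,  0.01576011]), np.float64(0.002777786729492083))
c_mp (array([0.45517096, 0.09308347, 0.01303285]), np.float64(0.002120006943980706))
handle ends (array([0.67458286, 0.01632333, 0.24957386]), np.float64(0.0022994655001089834)) (array([ 0.65768829, -0.05899781,  0.2480959 ]), np.float64(0.00010547069154414948))
0.008 [[657.2, 46.9, 8.0], [629.6, -79.4, 8.0], [425.5, -31.7, 8.0], [454.2, 93.8, 8.0]]
0.012 [[656.6, 46.7, 12.0], [629.0, -79.2, 12.0], [425.5, -31.7, 12.0], [454.2, 93.5, 12.0]]
0.016 [[655.9, 46.5, 16.0], [628.5, -79.1, 16.0], [425.6, -31.7, 16.0], [454.1, 93.1, 16.0]]
well rim outer [[589.6, 26.2, 55.0], [578.8, -31.9, 55.0], [500.9, -14.9, 55.0], [513.3, 43.2, 55.0]]
```

```bash
python3 - <<'E'
from h import *
from scipy.spatial.transform import Rotation as R
s=arm.get_state();M=R.from_quat(s["orientation"]).as_matrix();print(M.round(3))
print("jaw yaw",np.degrees(np.arctan2(M[1,2],M[0,2])),"tooly yaw",np.degrees(np.arctan2(M[1,1],M[0,1])))
c=cam("wrist");T=c["world_to_cam"];p=-T[:3,:3].T@T[:3,3];print("cam pos",p,"in tool",M.T@(p-s["ee_pos"]))
E
```

```text
[[-0.    -0.9    0.436]
 [-0.001  0.436  0.9  ]
 [-1.    -0.    -0.001]]
jaw yaw 64.17033732877788 tooly yaw 154.1703390526938
cam pos [0.22536641 0.64092505 0.37499965] in tool [-0.14402095  0.07640081  0.00019613]
```

```bash
python3 - <<'E'
from h import *
s=np.load("s0.npy",allow_pickle=True).item()
crop(s,40,0,140,100,6,"pics/sg.png")
p=np.array([.2253,.641,.375]);print(proj(s,p),proj(s,[.294,.608,.231]))
# dock prediction overlay coordinates
E
```

```text
(np.float64(57.670504291629754), np.float64(34.52689209239543)) (np.float64(98.61866665183945), np.float64(80.97764462259835))
```

View pics/sg.png

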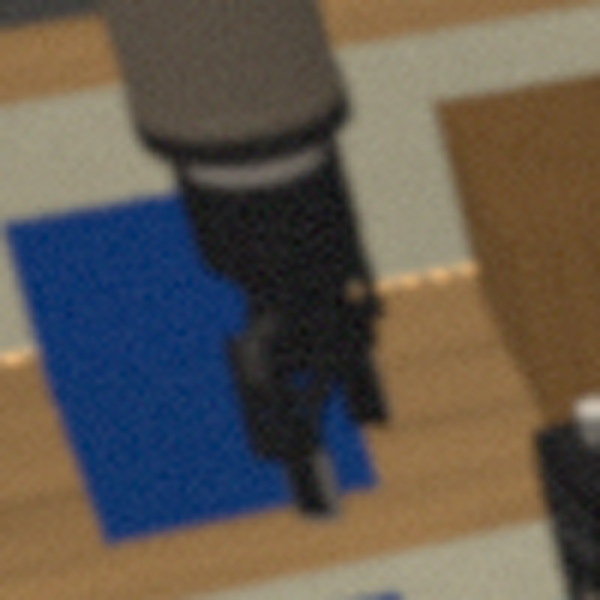

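Call:
{"op": "arm_command", "data": {"rows": "0.75 0.034 -0.0375 0.006 0 0 -0.058;0.75 0.034 -0.0375 0.006 0 0 -0.058;0.75 0.034 -0.0375 0.006 0 0 -0.058;0.75 0.034 -0.0375 0.006 0 0 -0.058;0.75 0.034 -0.0375 0.006 0 0 -0.058", "force": 40}}

```text
time: 0.72
ee_pos: [0.4311, 0.4559, 0.2557]
orientation: [-0.177, 0.685, 0.177, 0.685]
ft_force: [1.3, 1.3, -0.3]
width: 0.0642
```

Call:
{"op": "arm_command", "data": {"rows": "0.75 0.034 -0.0375 0.006 0 0 -0.058;0.75 0.034 -0.0375 0.006 0 0 -0.058;0.75 0.034 -0.0375 0.006 0 0 -0.058;0.75 0.034 -0.0375 0.006 0 0 -0.058;0.75 0.034 -0.0375 0.006 0 0 -0.058"}}

```text
time: 1.13
ee_pos: [0.5671, 0.3059, 0.2798]
orientation: [0.036, 0.706, -0.035, 0.706]
ft_force: [0.5, -0.1, -1.2]
width: 0.0642
```

Call:
{"op": "arm_command", "data": {"rows": "0.75 -0.0065 -0.048 0 0 0 -0.0575;0.75 -0.0065 -0.048 0 0 0 -0.0575;0.75 -0.0065 -0.048 0 0 0 -0.0575;0.75 -0.0065 -0.048 0 0 0 -0.0575;0.75 -0.0065 -0.048 0 0 0 -0.0575"}}

```text
time: 1.55
ee_pos: [0.5395, 0.1137, 0.2793]
orientation: [0.244, 0.664, -0.243, 0.664]
ft_force: [1.5, -0.5, 0.7]
width: 0.0641
```

Call:
{"op": "arm_command", "data": {"rows": "0.75 -0.0065 -0.048 0 0 0 0;0.75 -0.0065 -0.048 0 0 0 0;0.75 -0.0065 -0.048 0 0 0 0;0.75 -0.0065 -0.048 0 0 0 0;0.75 0 0 0 0 0 0"}}

```text
time: 1.97
ee_pos: [0.5178, -0.0456, 0.2799]
orientation: [0.244, 0.663, -0.244, 0.664]
ft_force: [-0.2, -0.3, 0.4]
width: 0.0638
```

```bash
python3 - <<'E'
from h import *
c=cam("wrist");np.save("w1.npy",c,allow_pickle=True)
crop(c,0,0,560,420,1,"pics/w1.png")
s=arm.get_state();print(s["ee_pos"],s["joints"].round(2))
E
```

```text
[ 0.51859106 -0.04210361  0.2797959 ] [-0.69  0.14  0.72  1.92 -0.1   1.11 -0.63]
```

View pics/w1.png

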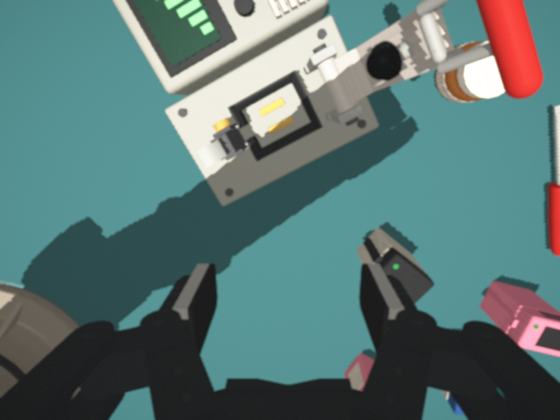

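```bash
python3 - <<'E'
from h import *
c=np.load("w1.npy",allow_pickle=True).item()
crop(c,190,50,390,210,4,"pics/w1c.png")
E
```

```text
(no output)
```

View pics/w1c.png

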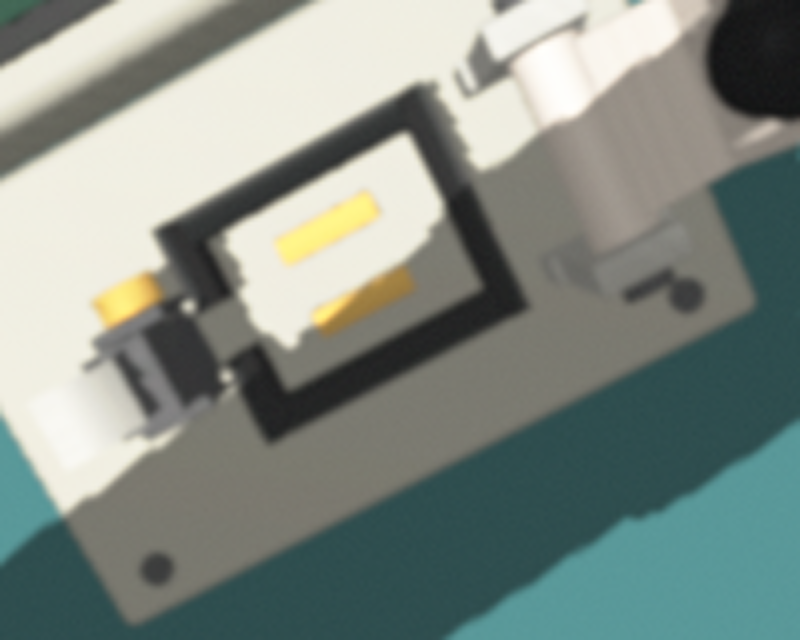

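```bash
python3 - <<'E'
from h import *
c=np.load("w1.npy",allow_pickle=True).item()
f=lambda p:(190+p[0]/4,50+p[1]/4)
T=c["world_to_cam"];print("cam",-T[:3,:3].T@T[:3,3])
def rep(n,P,z):
    W=np.array([onz(c,*q,z)[:2]*1000 for q in P]);m=W.mean(0)
    a=(W[1]-W[0]+W[2]-W[3])/2;b=(W[0]-W[3]+W[1]-W[2])/2
    print(n,W.round(1).tolist(),"mean",m.round(1),"x",np.hypot(*a).round(1),np.degrees(np.arctan2(a[1],a[0])).round(2),"y",np.hypot(*b).round(1),np.degrees(np.arctan2(-b[0],b[1])).round(2))
rep("rim",[f(p) for p in((157,232),(420,86),(527,303),(270,440))],.055)
rep("floor",[f(p) for p in((207,245),(408,133),(485,290),(285,392))],.020)
S=[(182,113),(322,33.5),f((686,295)),f((157,568))]
for z in(.012,.016):rep("screws",S,z)
rep("base",[(165,110),(332,16),f((756,302)),f((134,626))],.015)
E
```

```text
cam [0.56743593 0.01286567 0.42397366]
rim [[517.8, 47.6], [592.0, 30.5], [579.4, -28.1], [504.1, -11.4]] mean [548.3   9.7] x 76.6 -12.73 y 60.2 -12.6
floor [[521.4, 39.1], [584.0, 25.1], [573.6, -21.4], [510.8, -6.0]] mean [547.5   9.2] x 64.4 -13.21 y 47.0 -12.91
screws [[466.6, 82.9], [641.8, 43.0], [617.6, -61.1], [443.6, -21.1]] mean [542.4  10.9] x 179.1 -12.88 y 106.7 -12.78
screws [[467.5, 82.2], [641.1, 42.7], [617.1, -60.4], [444.8, -20.8]] mean [542.6  10.9] x 177.4 -12.88 y 105.7 -12.78
base [[454.8, 97.3], [659.8, 49.1], [631.5, -75.3], [426.2, -29.8]] mean [543.1  10.3] x 210.4 -12.87 y 128.9 -12.75
```

```bash
python3 - <<'E'
from h import *
c=cam("wrist");np.save("w2.npy",c,allow_pickle=True)
crop(c,190,50,390,210,4,"pics/w2c.png")
T=c["world_to_cam"];print("cam",-T[:3,:3].T@T[:3,3])
t=np.load("t0.npy",allow_pickle=True).item();crop(t,225,190,305,285,7,"pics/td2.png")
E
```

```text
cam [0.56806677 0.01636073 0.42386141]
```

View pics/w2c.png

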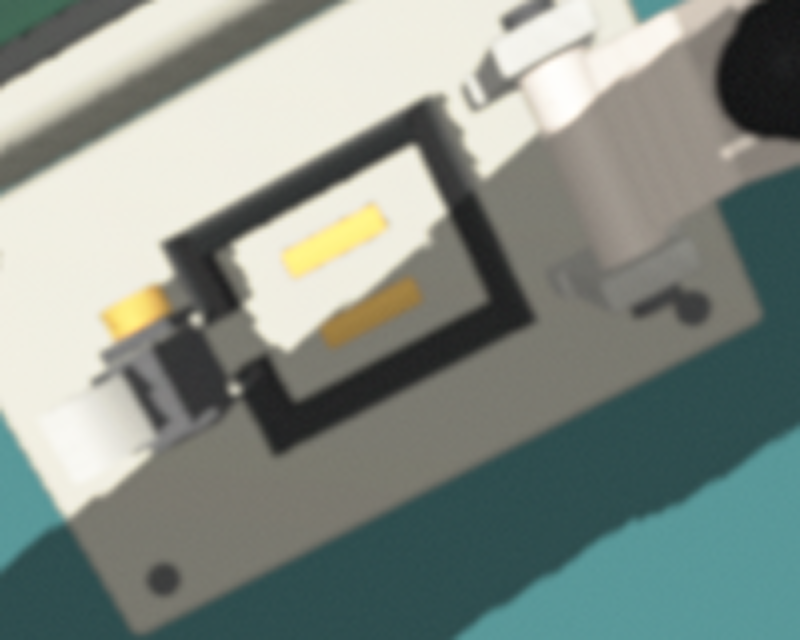

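View pics/td2.png

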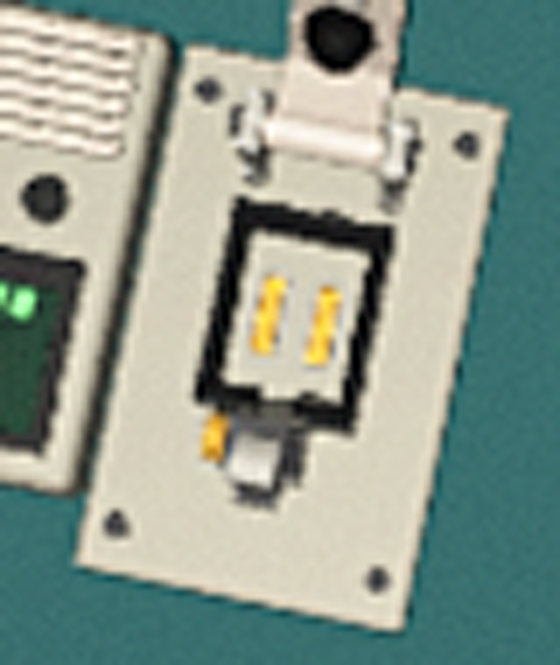

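```bash
python3 - <<'E'
from h import *
def rep(c,n,P,z):
    W=np.array([onz(c,*q,z)[:2]*1000 for q in P]);m=W.mean(0)
    a=(W[1]-W[0]+W[2]-W[3])/2;b=(W[0]-W[3]+W[1]-W[2])/2
    print(n,"mean",m.round(1),"x",np.hypot(*a).round(1),np.degrees(np.arctan2(a[1],a[0])).round(2),"y",np.hypot(*b).round(1),np.degrees(np.arctan2(-b[0],b[1])).round(2))
c=np.load("w2.npy",allow_pickle=True).item();t=np.load("t0.npy",allow_pickle=True).item()
f=lambda p:(190+p[0]/4,50+p[1]/4)
g=lambda p:(225+p[0]/7,190+p[1]/7)
rep(c,"rimW",[f(p) for p in((165,243),(430,98),(535,318),(277,452))],.055)
rep(c,"floorW",[f(p) for p in((215,256),(415,145),(492,300),(293,403))],.020)
rep(t,"rimT",[g(p) for p in((196,400),(238,198),(392,228),(352,430))],.055)
rep(t,"screwT",[g(p) for p in((116,523),(208,89),(466,145),(376,579))],.015)
rep(t,"floorT",[g(p) for p in((222,390),(253,232),(362,250),(330,412))],.020)
# wrist image: blue battery partly
E
```

```text
rimW mean [548.5   9.6] x 76.9 -13.0 y 60.8 -13.0
floorW mean [547.7   9.3] x 64.3 -12.89 y 47.0 -12.62
rimT mean [545.9   6.2] x 78.5 -12.43 y 60.1 -12.21
screwT mean [542.    8.4] x 173.8 -12.8 y 103.8 -13.45
floorT mean [546.1   8.2] x 63.7 -12.09 y 43.1 -11.69
```

Call:
{"op": "arm_command", "data": {"rows": "0.75 0 -0.0504 -0.011 0 0 -0.0225;0.75 0 -0.0504 -0.011 0 0 0;0.75 0 -0.0504 -0.011 0 0 0;0.75 0 -0.0504 -0.011 0 0 0;0.75 0 -0.0504 -0.011 0 0 0"}}

```text
time: 2.48
ee_pos: [0.5199, -0.2401, 0.2348]
orientation: [0.256, 0.659, -0.256, 0.659]
ft_force: [1.3, 0.8, 0.2]
width: 0.0642
```

Call:
{"op": "arm_command", "data": {"rows": "0.75 0 -0.0504 -0.011 0 0 0;0.75 0 -0.0504 -0.011 0 0 0;0.75 0 -0.0504 -0.011 0 0 0;0.75 0 -0.0504 -0.011 0 0 0;0.75 0 0 0 0 0 0"}}

```text
time: 2.9
ee_pos: [0.5167, -0.4076, 0.1981]
orientation: [0.258, 0.659, -0.26, 0.657]
ft_force: [-1.3, 0.2, -0.4]
width: 0.0638
```

```bash
python3 - <<'E'
from m import *
from scipy.spatial.transform import Rotation as R
import time
c=cam("wrist");c=cam("wrist");np.save("w3.npy",c,allow_pickle=True)
crop(c,0,0,560,420,1,"pics/w3.png")
s=arm.get_state();M=R.from_quat(s["orientation"]).as_matrix();print(s["ee_pos"],s["joints"].round(2),"jaw",np.degrees(np.arctan2(M[1,2],M[0,2])), M[:,0])
r,b,k=rect(c,.085,(150,80,420,350));print(r,b.tolist(),cv2.contourArea(k),k[:,0].min(0),k[:,0].max(0))
E
```

```text
[ 0.51887342 -0.40194319  0.1989123 ] [ 0.03  0.52  0.75  1.71 -0.4   1.07  0.16] jaw -42.74468008837036 [-1.87882891e-03  1.88980813e-04 -9.99998217e-01]
((519.2202758789062, -404.0287170410156), (62.65095901489258, 45.094356536865234), 48.69148635864258) [[481.605224609375, -412.6756591796875], [515.4785766601562, -442.44305419921875], [556.8353271484375, -395.38177490234375], [522.9619750976562, -365.6143798828125]] 4276.0 [259 163] [318 240]
```

View pics/w3.png

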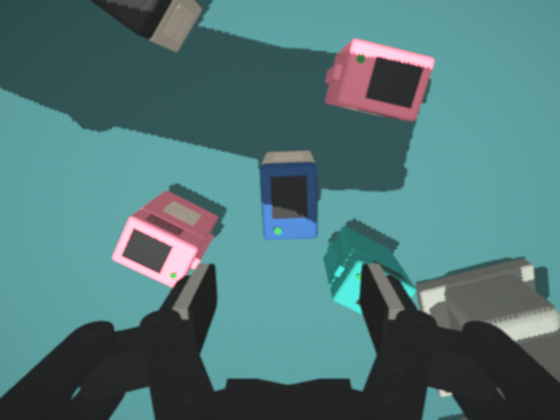

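```bash
python3 - <<'E'
from m import *
c=np.load("w3.npy",allow_pickle=True).item()
B=np.array([519.2,-404.0]);yaw=np.radians(47.6);X=np.array([np.cos(yaw),np.sin(yaw)]);Y=np.array([-X[1],X[0]])
for p,z in(((345,222),0),((405,253),0),((325,265),0),((360,273),.085),((333,300),.085),((220,215),0),((217,213),.0),((205,250),.085)):
    d=onz(c,*p,z)[:2]*1000-B;print(p,z,"bx %.1f by %.1f"%(d@X,d@Y))
t=np.load("t0.npy",allow_pickle=True).item()
for roi,l,h in(((440,220,485,260),(78,120,60),(92,255,255)),((385,260,430,300),(160,80,80),(179,255,255))):
    r,b,k=rect(t,.085,roi,hlo=l,hhi=h);print([( (q-B)@X,(q-B)@Y) for q in b])
E
```

```text
(345, 222) 0 bx -46.6 by -59.0
(405, 253) 0 bx -82.9 by -125.9
(325, 265) 0 bx -96.8 by -39.1
(360, 273) 0.085 bx -61.5 by -58.8
(333, 300) 0.085 bx -87.2 by -37.1
(220, 215) 0 bx -37.9 by 72.8
(217, 213) 0.0 bx -35.7 by 75.8
(205, 250) 0.085 bx -39.7 by 69.0
[(np.float64(-152.1951922903568), np.float64(-69.49065969647735)), (np.float64(-84.99873129402215), np.float64(-146.45361531961737)), (np.float64(5.8606447077624715), np.float64(-67.12422989886069)), (np.float64(-61.33583686664796), np.float64(9.838748260147865))]
[(np.float64(-38.81221329072014), np.float64(160.10372999543364)), (np.float64(-77.61683398448307), np.float64(95.15264892011837)), (np.float64(-37.07623029785137), np.float64(70.93194478850913)), (np.float64(1.7283903959115392), np.float64(135.8830258638244))]
```

Call:
{"op": "arm_command", "data": {"rows": "0.75 0 -0.003 -0.04 0 0 0;0.75 0 0 -0.04 0 0 0;0.75 0 0 -0.04 0 0 0;0.75 0 0 -0.04 0 0 0;0.75 0 0 -0.0225 0 0 0"}}

```text
time: 3.42
ee_pos: [0.5198, -0.3998, 0.0508]
orientation: [0.257, 0.66, -0.255, 0.658]
ft_force: [-0.7, 0.5, -0.1]
width: 0.064
```

Call:
{"op": "arm_command", "data": {"rows": "0.75 0 0 0 0 0 0;0.3 0 0 0 0 0 0;0.3 0 0 0 0 0 0;0.3 0 0 0 0 0 0;0.3 0 0 0 0 0 0", "force": 40}}

```text
time: 3.83
ee_pos: [0.5203, -0.4033, 0.0556]
orientation: [0.257, 0.658, -0.257, 0.66]
ft_force: [1.9, 1.3, 5.0]
width: 0.0438
```

Call:
{"op": "arm_command", "data": {"rows": "0.3 0 0 0 0 0 0;0.3 0 0 0 0 0 0;0.3 0 0 0.01 0 0 0;0.3 0 0 0.02 0 0 0;0.3 0 0 0.03 0 0 0"}}

```text
time: 4.25
ee_pos: [0.5183, -0.4027, 0.1017]
orientation: [0.257, 0.66, -0.257, 0.658]
ft_force: [-0.5, 0.6, -3.6]
width: 0.0439
```

```bash
cat > st.py <<'E'
from h import *
from scipy.spatial.transform import Rotation as R
s=arm.get_state();M=R.from_quat(s["orientation"]).as_matrix()
print("t%.2f"%s["time"],s["ee_pos"].round(4),"jaw %.2f"%np.degrees(np.arctan2(M[1,2],M[0,2])),"down",M[:,0].round(3),"F",s["ft_force"].round(2),"M",s["torque"].round(2),"w %.4f"%s["width"],s["joints"].round(2))
E
python3 st.py
```

```text
t4.25 [ 0.5183 -0.4027  0.1017] jaw -42.64 down [-0.003  0.001 -1.   ] F [-0.46  0.56 -3.61] M [-0.04  0.01 -0.03] w 0.0439 [ 0.08  0.63  0.68  1.78 -0.48  0.91  0.23]
```

Call:
{"op": "arm_command", "data": {"rows": "0.3 0.003 0.03 0.038 0 0 -0.0557;0.3 0.003 0.03 0.038 0 0 -0.0557;0.3 0.003 0.03 0.038 0 0 -0.0557;0.3 0.003 0.03 0.038 0 0 -0.0557;0.3 0.003 0.045 0.01 0 0 -0.0557"}}

```text
time: 4.67
ee_pos: [0.5317, -0.2735, 0.2366]
orientation: [0.439, 0.553, -0.438, 0.557]
ft_force: [2.3, -0.4, -3.3]
width: 0.0436
```

Call:
{"op": "arm_command", "data": {"rows": "0.3 0.003 0.05 0 0 0 -0.0557;0.3 0.003 0.05 0 0 0 -0.0557;0.3 0.003 0.05 0 0 0 -0.0557;0.3 0.003 0.05 0 0 0 -0.0557;0.3 0.003 0.05 0 0 0 0"}}

```text
time: 5.08
ee_pos: [0.5428, -0.0699, 0.2322]
orientation: [0.554, 0.44, -0.554, 0.439]
ft_force: [1.7, 0.0, -4.0]
width: 0.0439
```

```bash
python3 st.py
```

```text
t5.08 [ 0.5428 -0.0699  0.2322] jaw -103.17 down [ 0.     0.001 -1.   ] F [ 1.73  0.03 -4.04] M [-0.   -0.13 -0.03] w 0.0439 [-0.9   0.42  1.19  1.94 -0.45  1.08 -1.33]
```

Call:
{"op": "arm_command", "data": {"rows": "0.3 0.0028 0.034 0 0 0 0.002;0.3 0.0028 0.034 0 0 0 0;0.3 0 0.0296 0 0 0 0;0.3 0 0 0 0 0 0;0.3 0 0 0 0 0 0"}}

```text
time: 5.5
ee_pos: [0.5476, 0.0075, 0.2319]
orientation: [0.551, 0.444, -0.551, 0.443]
ft_force: [0.1, -1.4, -3.8]
width: 0.0435
```

```bash
python3 st.py; python3 - <<'E'
from m import *
w=cam("wrist");t=cam("top");s=cam("side")
for n,c in(("w4",w),("t4",t),("s4",s)):np.save(n+".npy",c,allow_pickle=True)
crop(w,0,0,560,420,1,"pics/w4.png")
crop(t,200,150,340,290,4,"pics/t4.png");crop(s,190,120,340,270,4,"pics/s4.png")
E
```

```text
t5.50 [0.5476 0.0075 0.2319] jaw -102.30 down [-0.  0. -1.] F [ 0.08 -1.37 -3.83] M [-0.04 -0.02  0.02] w 0.0435 [-1.05  0.43  1.2   1.94 -0.46  1.09 -1.44]
```

View pics/w4.png

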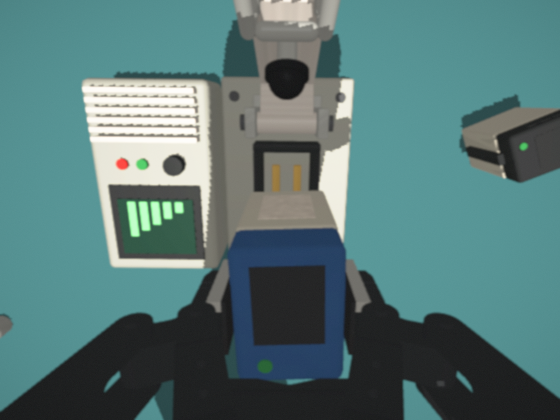

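View pics/t4.png

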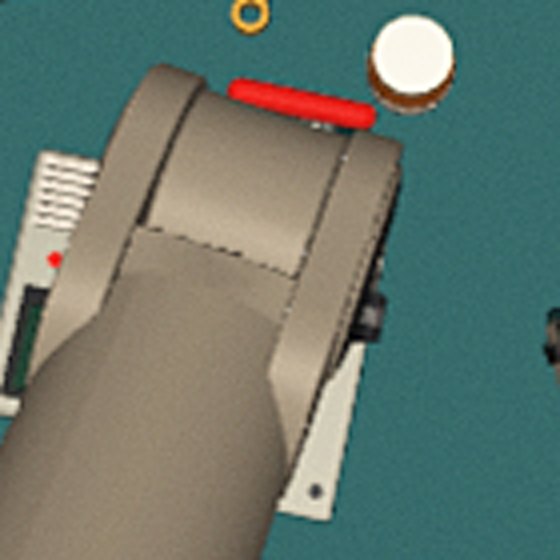

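View pics/s4.png

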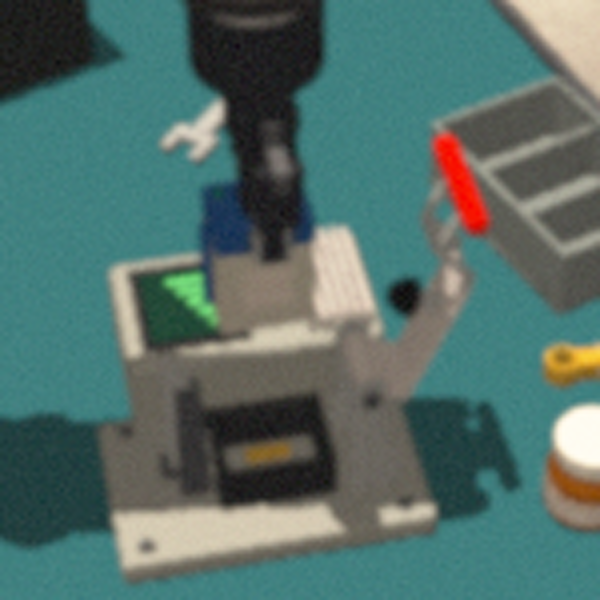

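```bash
python3 - <<'E'
from m import *
w=np.load("w4.npy",allow_pickle=True).item()
s=arm.get_state();zt=s["ee_pos"][2]-.053+.085;print(zt,s["ee_pos"])
crop(w,220,130,360,260,5,"pics/w4c.png")
yaw=np.radians(-12.85);X=np.array([np.cos(yaw),np.sin(yaw)]);Y=np.array([-X[1],X[0]])
r,b,k=rect(w,zt,(215,215,360,400),hlo=(100,90,30));print(r,b.round(1).tolist())
O=s["ee_pos"][:2]*1000
def d(p,z):
    q=onz(w,*p,z)[:2]*1000-O;return (q@X).round(1),(q@Y).round(1)
print("battery wrt TCP",[d(p,zt) for p in((236,231),(338,231),(342,376),(237,374))])
print("rim back",[d(p,.055) for p in((255,142),(320,142))],"base right edge",[d(p,.015) for p in((352,80),(346,237))],"hinge screws",[d(p,.015) for p in((234,96),(340,97))])
E
```

```text
0.2640351650973035 [0.54755735 0.00506738 0.23203517]
((549.3297119140625, 7.18718147277832), (43.35612487792969, 64.92032623291016), 79.36750793457031) [[513.4000244140625, -8.100000381469727], [577.2000122070312, -20.100000381469727], [585.2000122070312, 22.5], [521.4000244140625, 34.5]]
battery wrt TCP [(np.float64(32.9), np.float64(21.0)), (np.float64(33.3), np.float64(-14.6)), (np.float64(-29.1), np.float64(-19.6)), (np.float64(-28.6), np.float64(22.7))]
rim back [(np.float64(40.4), np.float64(33.6)), (np.float64(41.1), np.float64(-26.5))] base right edge [(np.float64(97.3), np.float64(-59.4)), (np.float64(-69.0), np.float64(-63.7))] hinge screws [(np.float64(81.1), np.float64(57.5)), (np.float64(81.3), np.float64(-48.4))]
```

View pics/w4c.png

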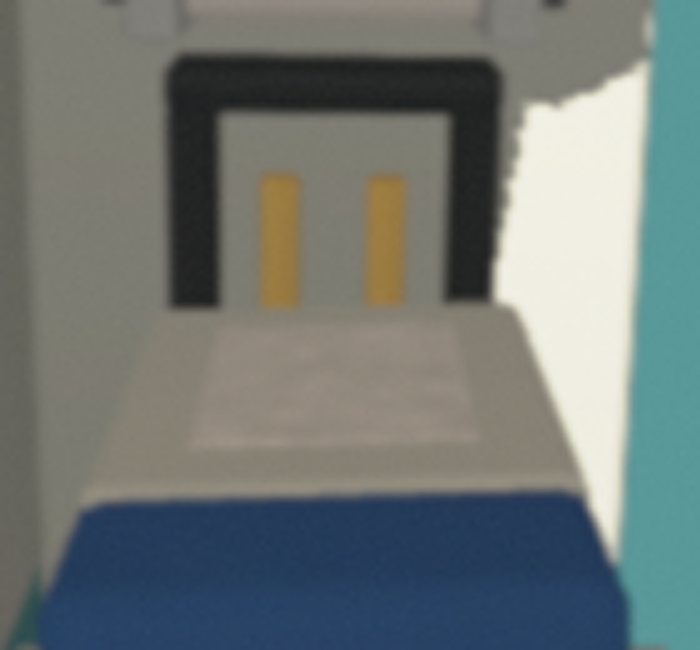

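```bash
python3 - <<'E'
from m import *
w=np.load("w4.npy",allow_pickle=True).item()
yaw=np.radians(-12.85);X=np.array([np.cos(yaw),np.sin(yaw)]);Y=np.array([-X[1],X[0]])
O=np.array([547.6,5.1])
def d(p,z):
    q=onz(w,*p,z)[:2]*1000-O;return (q@X).round(1),(q@Y).round(1)
f=lambda p:(220+p[0]/5,130+p[1]/5)
print("under back",[d(f(p),.179) for p in((158,305),(515,303))])
print("top back",[d(f(p),.264) for p in((90,500),(580,490))])
print("rim",[d(f(p),.055) for p in((168,62),(500,62))])
print("floor",[d(f(p),.020) for p in((219,112),(449,112))])
E
python3 st.py
```

```text
under back [(np.float64(25.5), np.float64(24.3)), (np.float64(26.2), np.float64(-17.9))]
top back [(np.float64(33.3), np.float64(20.3)), (np.float64(34.4), np.float64(-13.9))]
rim [(np.float64(40.0), np.float64(34.8)), (np.float64(40.7), np.float64(-26.5))]
floor [(np.float64(26.0), np.float64(27.9)), (np.float64(26.5), np.float64(-19.6))]
t5.65 [0.5476 0.0051 0.232 ] jaw -102.54 down [ 0.  0. -1.] F [-0.22 -0.23 -4.11] M [0.   0.01 0.01] w 0.0438 [-1.04  0.43  1.2   1.94 -0.46  1.09 -1.44]
```

Call:
{"op": "arm_command", "data": {"rows": "0.3 0.0028 0.0009 -0.03 0 0 -0.002;0.3 0 0 -0.03 0 0 0;0.3 0 0 -0.03 0 0 0;0.3 0 0 -0.03 0 0 0;0.3 0 0 -0.02 0 0 0"}}

```text
time: 6.07
ee_pos: [0.5492, 0.0056, 0.118]
orientation: [-0.552, -0.441, 0.553, -0.441]
ft_force: [-0.1, 0.8, -4.1]
width: 0.0438
```

Call:
{"op": "arm_command", "data": {"rows": "0.3 0 0 0 0 0 0;0.3 0 0 0 0 0 0;0.3 0 0 0 0 0 0"}}

```text
time: 6.32
ee_pos: [0.5506, 0.006, 0.1209]
orientation: [0.553, 0.441, -0.552, 0.442]
ft_force: [-0.0, 0.6, -2.9]
width: 0.0435
```

```bash
python3 st.py; python3 - <<'E'
from m import *
w=cam("wrist");s=cam("side")
for n,c in(("w5",w),("s5",s)):np.save(n+".npy",c,allow_pickle=True)
crop(w,180,130,400,400,2.2,"pics/w5.png")
crop(s,200,140,320,260,5,"pics/s5.png")
E
```

```text
t6.32 [0.5506 0.006  0.1209] jaw -102.77 down [ 0.001  0.    -1.   ] F [-0.01  0.65 -2.88] M [ 0.02  0.01 -0.04] w 0.0435 [-0.89  0.57  1.02  2.03 -0.62  0.9  -1.32]
```

View pics/w5.png

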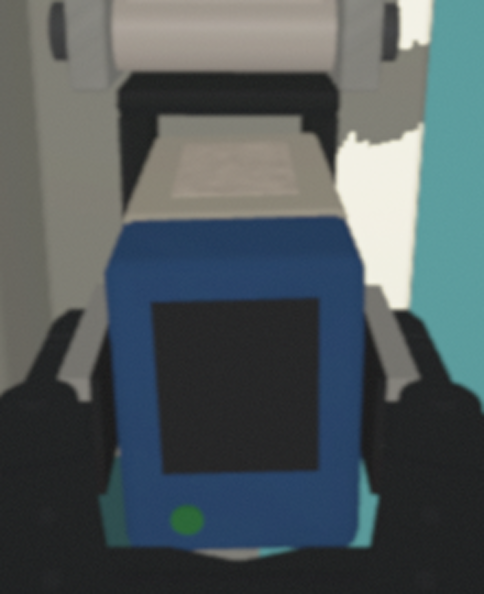

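View pics/s5.png

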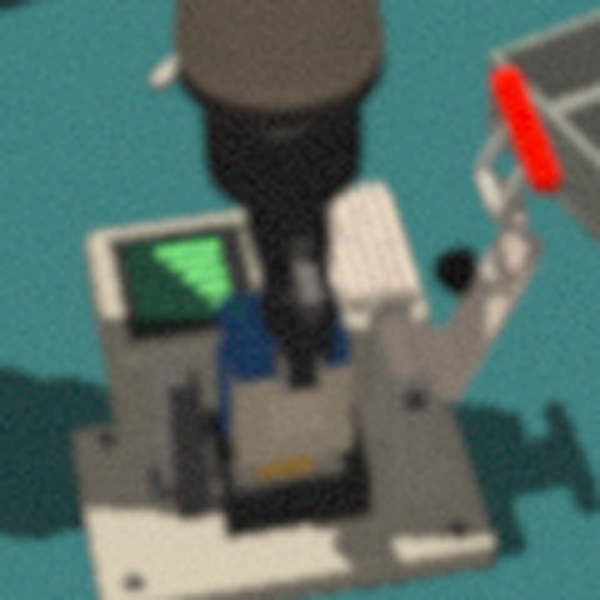

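```bash
python3 - <<'E'
from m import *
w=np.load("w5.npy",allow_pickle=True).item();s=np.load("s5.npy",allow_pickle=True).item()
yaw=np.radians(-12.85);X=np.array([np.cos(yaw),np.sin(yaw)]);Y=np.array([-X[1],X[0]])
O=np.array([549.9,7.4])
f=lambda p:(180+p[0]/2.2,130+p[1]/2.2)
g=lambda p:(200+p[0]/5,140+p[1]/5)
def d(c,p,z):
    q=onz(c,*p,z)[:2]*1000-O;return (q@X).round(1),(q@Y).round(1)
print("under back",[d(w,f(p),.067) for p in((157,136),(318,134))])
print("cap edge z.07+",[d(w,f(p),.067+.070) for p in((124,221),(345,216))])
print("top back",[d(w,f(p),.067+.085) for p in((110,265),(360,263))])
print("top front",[d(w,f(p),.067+.085) for p in((128,545),(355,545))])
print("rim outer",[d(w,f(p),.055) for p in((120,77),(337,77))])
print("rim inner",[d(w,f(p),.051) for p in((159,115),(301,115))])
# side cam: -y face bottom corners of battery? top edges
print("side rim front/back corners",[d(s,g(p),.055) for p in((229,492),(366,480))])
print("side battery bottom",[d(s,g(p),.067) for p in((235,470),(352,455))])
crop(s,230,200,290,250,10,"pics/s5c.png");crop(w,220,150,360,240,5.5,"pics/w5c.png")
E
```

```text
under back [(np.float64(26.6), np.float64(20.8)), (np.float64(27.3), np.float64(-22.8))]
cap edge z.07+ [(np.float64(28.7), np.float64(19.5)), (np.float64(29.8), np.float64(-20.5))]
top back [(np.float64(26.7), np.float64(19.7)), (np.float64(27.2), np.float64(-21.0))]
top front [(np.float64(-29.7), np.float64(19.1)), (np.float64(-29.6), np.float64(-23.0))]
rim outer [(np.float64(40.5), np.float64(32.0)), (np.float64(40.7), np.float64(-28.8))]
rim inner [(np.float64(28.7), np.float64(21.8)), (np.float64(28.9), np.float64(-19.4))]
side rim front/back corners [(np.float64(-38.6), np.float64(-32.6)), (np.float64(32.8), np.float64(-39.5))]
side battery bottom [(np.float64(-34.2), np.float64(-28.8)), (np.float64(27.1), np.float64(-31.3))]
```

View pics/s5c.png

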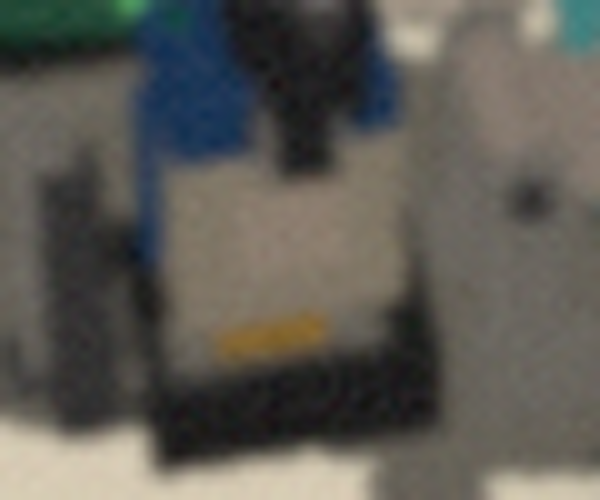

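View pics/w5c.png

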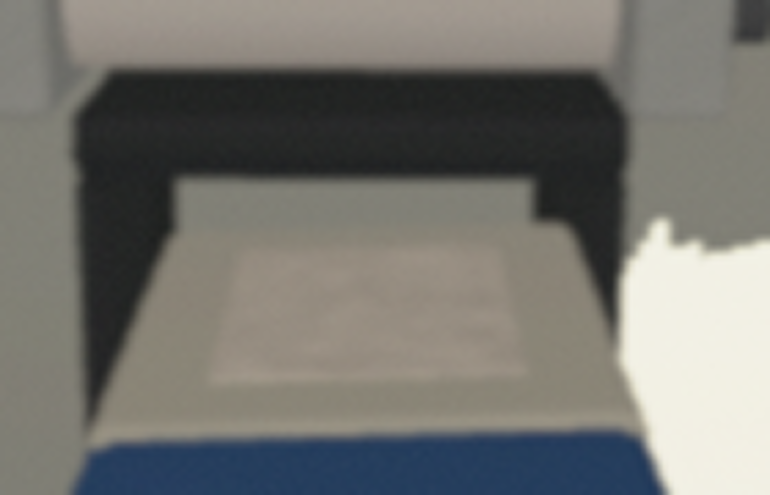

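Call:
{"op": "arm_command", "data": {"rows": "0.3 0.0006 0.0028 0 0 0 -0.004;0.3 0 0 -0.005 0 0 0;0.3 0 0 -0.005 0 0 0;0.3 0 0 -0.005 0 0 0;0.3 0 0 0 0 0 0"}}

```text
time: 6.83
ee_pos: [0.55, 0.0092, 0.1069]
orientation: [-0.554, -0.44, 0.554, -0.439]
ft_force: [0.1, 0.0, -3.9]
width: 0.0431
```

```bash
python3 st.py
```

```text
t6.83 [0.55   0.0092 0.1069] jaw -103.16 down [-0.001 -0.    -1.   ] F [ 0.1   0.04 -3.91] M [-0.04  0.01 -0.  ] w 0.0431 [-0.88  0.58  1.    2.04 -0.65  0.87 -1.32]
```

Call:
{"op": "arm_command", "data": {"rows": "0.3 0 0 -0.003 0 0 0;0.3 0 0 -0.003 0 0 0;0.3 0 0 0 0 0 0"}}

```text
time: 7.08
ee_pos: [0.5503, 0.0091, 0.1025]
orientation: [-0.554, -0.439, 0.554, -0.439]
ft_force: [0.2, 0.2, -3.7]
width: 0.044
```

```bash
python3 st.py
```

```text
t7.08 [0.5503 0.0091 0.1025] jaw -103.17 down [-0. -0. -1.] F [ 0.16  0.24 -3.75] M [ 0.04  0.02 -0.  ] w 0.0440 [-0.87  0.59  0.99  2.04 -0.66  0.87 -1.31]
```

Call:
{"op": "arm_command", "data": {"rows": "0.3 0 0 -0.003 0 0 0;0.3 0 0 -0.002 0 0 0;0.3 0 0 0 0 0 0"}}

```text
time: 7.33
ee_pos: [0.5503, 0.0091, 0.0986]
orientation: [-0.554, -0.439, 0.554, -0.439]
ft_force: [0.2, 0.1, -3.8]
width: 0.0435
```

Call:
{"op": "arm_command", "data": {"rows": "0.3 0 0 -0.003 0 0 0;0.3 0 0 -0.002 0 0 0;0.3 0 0 0 0 0 0"}}

```text
time: 7.58
ee_pos: [0.5504, 0.0092, 0.0946]
orientation: [-0.554, -0.439, 0.554, -0.439]
ft_force: [-0.1, -0.2, -3.5]
width: 0.0439
```

Call:
{"op": "arm_command", "data": {"rows": "0.3 0 0 -0.003 0 0 0;0.3 0 0 -0.002 0 0 0;0.3 0 0 0 0 0 0"}}

```text
time: 7.83
ee_pos: [0.5503, 0.0091, 0.0906]
orientation: [-0.554, -0.439, 0.554, -0.439]
ft_force: [-0.0, -0.3, -4.0]
width: 0.0439
```

Call:
{"op": "arm_command", "data": {"rows": "0.3 0 0 -0.003 0 0 0;0.3 0 0 -0.002 0 0 0;0.3 0 0 0 0 0 0"}}

```text
time: 8.08
ee_pos: [0.5503, 0.0092, 0.0866]
orientation: [-0.554, -0.439, 0.554, -0.439]
ft_force: [-0.4, -0.7, -4.2]
width: 0.0434
```

Call:
{"op": "arm_command", "data": {"rows": "0.3 0 0 -0.002 0 0 0;0.3 0 0 -0.002 0 0 0;0.3 0 0 0 0 0 0"}}

```text
time: 8.33
ee_pos: [0.5503, 0.0091, 0.0834]
orientation: [-0.554, -0.439, 0.554, -0.439]
ft_force: [-0.0, 0.0, -2.9]
width: 0.0437
```

Call:
{"op": "arm_command", "data": {"rows": "0.3 0 0 -0.002 0 0 0;0.3 0 0 -0.001 0 0 0;0.3 0 0 0 0 0 0"}}

```text
time: 8.58
ee_pos: [0.5506, 0.0091, 0.0814]
orientation: [0.554, 0.439, -0.554, 0.439]
ft_force: [-0.8, 0.4, 2.1]
width: 0.0437
```

Call:
{"op": "arm_command", "data": {"rows": "0.3 0 0 -0.001 0 0 0;0.3 0 0 -0.001 0 0 0;0.3 0 0 0 0 0 0"}}

```text
time: 8.83
ee_pos: [0.5506, 0.0091, 0.0798]
orientation: [0.554, 0.439, -0.554, 0.439]
ft_force: [0.0, -0.6, 3.8]
width: 0.0434
```

Call:
{"op": "arm_command", "data": {"rows": "0.75 0 0 0 0 0 0;0.75 0 0 0 0 0 0;0.75 0 0 0 0 0 0;0.75 0 0 0 0 0 0;0.75 0 0 0.01 0 0 0"}}

```text
time: 9.25
ee_pos: [0.5498, 0.0091, 0.087]
orientation: [-0.554, -0.44, 0.555, -0.439]
ft_force: [-1.8, -0.1, -0.2]
width: 0.0642
```

Call:
{"op": "arm_command", "data": {"rows": "0.75 0 0 0.03 0 0 0;0.75 0 0 0.045 0 0 0;0.75 0 0 0.045 0 0 0;0.75 0 0 0.045 0 0 0;0.75 0 0 0.03 0 0 0"}}

```text
time: 9.67
ee_pos: [0.5509, 0.0083, 0.2471]
orientation: [0.555, 0.439, -0.554, 0.439]
ft_force: [0.2, -0.1, 0.8]
width: 0.0639
```

```bash
python3 st.py; python3 - <<'E'
from m import *
w=cam("wrist");s=cam("side")
for n,c in(("w6",w),("s6",s)):np.save(n+".npy",c,allow_pickle=True)
crop(w,0,0,560,420,1,"pics/w6.png")
crop(s,200,140,340,270,4.5,"pics/s6.png")
E
```

```text
t9.67 [0.5509 0.0083 0.2471] jaw -103.24 down [ 0.002  0.    -1.   ] F [ 0.17 -0.13  0.76] M [ 0.   -0.07  0.  ] w 0.0639 [-1.06  0.42  1.22  1.91 -0.44  1.11 -1.47]
```

View pics/w6.png

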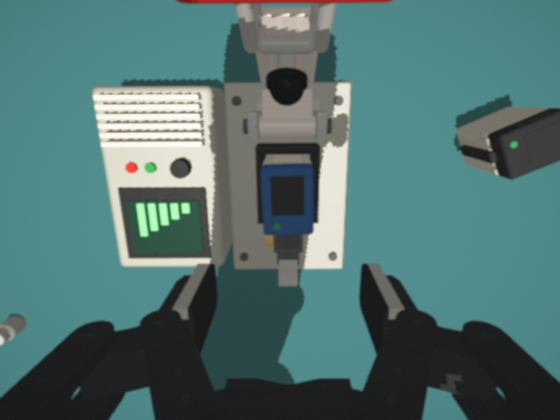

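View pics/s6.png

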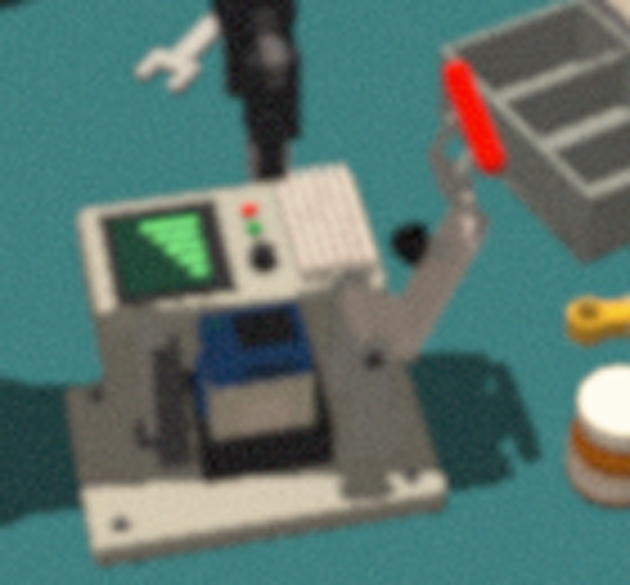

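```bash
cat > bar.py <<'E'
from m import *
def redbar(c,roi):
    u0,v0,u1,v1=roi
    hsv=cv2.cvtColor(c["image"],cv2.COLOR_RGB2HSV)
    m=cv2.inRange(hsv,(0,170,90),(8,255,255))|cv2.inRange(hsv,(172,170,90),(179,255,255))
    mm=np.zeros_like(m);mm[v0:v1,u0:u1]=m[v0:v1,u0:u1]
    cs,_=cv2.findContours(mm,cv2.RETR_EXTERNAL,cv2.CHAIN_APPROX_NONE);k=max(cs,key=cv2.contourArea)
    M=cv2.moments(mm,True);return (M["m10"]/M["m00"],M["m01"]/M["m00"]),cv2.minAreaRect(k),M["m00"]
D=np.array([548.7,9.4]);yaw=np.radians(-12.9);X=np.array([np.cos(yaw),np.sin(yaw)]);Y=np.array([-X[1],X[0]])
def dock(p): 
    q=np.asarray(p)[:2]*1000-D;return (q@X).round(1),(q@Y).round(1),round(p[2]*1000,1)
def w(dx,dy=0): return D+dx*X+dy*Y
E
python3 - <<'E'
from bar import *
t=np.load("t0.npy",allow_pickle=True).item();s=np.load("s0.npy",allow_pickle=True).item()
a=redbar(t,(245,160,305,190));b=redbar(s,(290,145,320,185));print(a,b)
p,e=tri(t,a[0],s,b[0]);print(p,e,dock(p))
for an in(1.9,1.95,2,2.05):
    q=w(62-154*np.cos(an));P=[q[0]/1000,q[1]/1000,.106+.154*np.sin(an)];print(an,P,proj(t,P),proj(s,P))
E
```

```text
((275.14285714285717, 175.6344537815126), ((274.86273193359375, 175.65890502929688), (36.87492752075195, 6.648908615112305), 11.768289566040039), 238.0) ((304.9, 165.47333333333333), ((304.82763671875, 165.56895446777344), (25.068870544433594, 6.313641548156738), 68.1985855102539), 150.0)
[ 0.66637942 -0.01968946  0.24715521] 0.00022010718544586584 (np.float64(121.2), np.float64(-2.1), np.float64(247.2))
1.9 [np.float64(0.6576652331767323), np.float64(-0.015556369922019718), np.float64(0.2517302135038618)] (np.float64(273.41537552654853), np.float64(178.93478516522475)) (np.float64(300.92488158290007), np.float64(163.9955518674706))
1.95 [np.float64(0.6647042320619965), np.float64(-0.017168515878486588), np.float64(0.24905979611059587)] (np.float64(274.07222940628816), np.float64(176.15503407210704)) (np.float64(303.7896014591174), np.float64(164.44821156929456))
2 [np.float64(0.6716043372920009), np.float64(-0.01874885094133694), np.float64(0.24603180373115496)] (np.float64(274.71415970555813), np.float64(173.48369731666975)) (np.float64(306.57516773523025), np.float64(165.0206398411167))
2.05 [np.float64(0.6783483021971758), np.float64(-0.020293425095936228), np.float64(0.2426538047695398)] (np.float64(275.3391752160668), np.float64(170.92858646586856)) (np.float64(309.27364529796716), np.float64(165.7100600713943))
```

Call:
{"op": "arm_command", "data": {"rows": "0.5 0 0 0.034 0 0 0.058;0.5 0 0 0.034 0 0 0.058;0.5 0.0131 -0.0031 0 0 0 0.058;0.5 0.0131 -0.0031 0 0 0 0.058;0.5 0.0131 -0.0031 0 0 0 0.058"}}

```text
time: 10.18
ee_pos: [0.5822, 0.002, 0.2986]
orientation: [0.396, 0.586, -0.395, 0.586]
ft_force: [-0.4, -0.2, 1.2]
width: 0.0431
```

Call:
{"op": "arm_command", "data": {"rows": "0.5 0.0131 -0.0031 0 0 0 0.058;0.5 0.0131 -0.0031 0 0 0 0.058;0.5 0.0131 -0.0031 0 0 0 0.058;0.5 0.0131 -0.0031 0 0 0 0.058;0.5 0.0131 -0.0031 0 0 0 0.058"}}

```text
time: 10.6
ee_pos: [0.6345, -0.011, 0.2979]
orientation: [0.202, 0.678, -0.202, 0.677]
ft_force: [-0.3, -0.8, 0.4]
width: 0.0423
```

Call:
{"op": "arm_command", "data": {"rows": "0.5 0.0131 -0.0031 0 0 0 0.058;0.5 0.0131 -0.0031 0 0 0 0.058;0.5 0.0131 -0.0031 0 0 0 0.058;0.5 0 0 0 0 0 0;0.5 0 0 0 0 0 0"}}

```text
time: 11.02
ee_pos: [0.6655, -0.0188, 0.2978]
orientation: [0.08, 0.703, -0.08, 0.702]
ft_force: [0.0, -0.6, 0.3]
width: 0.0428
```

```bash
python3 st.py; python3 - <<'E'
from bar import *
w_=cam("wrist")
np.save("w7.npy",w_,allow_pickle=True)
crop(w_,0,0,560,420,1,"pics/w7.png")
s=arm.get_state();print("tcp dock",dock(s["ee_pos"]))
E
```

```text
t11.02 [ 0.6655 -0.0188  0.2978] jaw -12.94 down [-0.001 -0.    -1.   ] F [ 0.03 -0.56  0.32] M [-0.03 -0.02 -0.05] w 0.0428 [-0.6   0.44  0.76  1.58 -0.32  1.25 -0.02]
tcp dock (np.float64(119.8), np.float64(-1.2), np.float64(297.9))
```

View pics/w7.png

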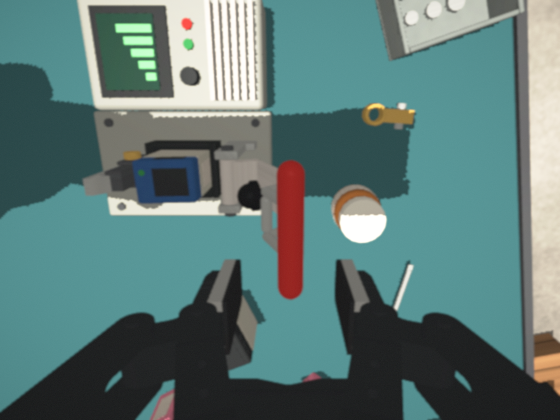

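```bash
python3 - <<'E'
from bar import *
c=np.load("w7.npy",allow_pickle=True).item()
for p in((290,161),(290,299)):print(dock(onz(c,*p,.249)))
print(redbar(c,(260,150,320,305)))
E
```

```text
(np.float64(121.4), np.float64(43.6), np.float64(249.0))
(np.float64(121.6), np.float64(-45.2), np.float64(249.0))
((290.17577876668787, 227.31436745073108), ((290.5, 229.0), (136.0, 25.0), 90.0), 3146.0)
```

Call:
{"op": "arm_command", "data": {"rows": "0.5 0.0016 -0.0004 -0.03 0 0 0;0.5 0 0 -0.025 0 0 0;0.5 0 0 -0.0225 0 0 0;0.5 0 0 0 0 0 0;0.5 0 0 0 0 0 0", "force": 20}}

```text
time: 11.48
ee_pos: [0.6663, -0.0182, 0.236]
orientation: [0.079, 0.703, -0.079, 0.702]
ft_force: [0.2, -0.3, 0.4]
width: 0.0426
```

Call:
{"op": "arm_command", "data": {"rows": "0.24 0 0 0 0 0 0;0.24 0 0 0 0 0 0;0.24 0 0 0 0 0 0;0.24 0 0 0 0 0 0;0.24 0 0 0 0 0 0"}}

```text
time: 11.9
ee_pos: [0.6672, -0.0184, 0.2366]
orientation: [0.078, 0.703, -0.078, 0.703]
ft_force: [0.2, -0.3, -0.6]
width: 0.0204
```

```bash
python3 st.py; python3 - <<'E'
from bar import *
s=arm.get_state();print("tcp dock",dock(s["ee_pos"]))
w_=cam("wrist");sd=cam("side")
crop(w_,150,100,430,400,2,"pics/w8.png");crop(sd,200,100,360,220,4,"pics/s8.png")
off=None
a0=1.965
prev=None
for a in np.linspace(a0,.45,24):
    q=w(62-154*np.cos(a));P=np.array([q[0],q[1],106+154*np.sin(a)])
    if prev is not None: print("%.3f"%a,((P-prev)/800).round(4),np.linalg.norm(P-prev).round(1))
    prev=P
E
```

```text
t11.90 [ 0.6672 -0.0184  0.2366] jaw -12.70 down [ 0.001  0.    -1.   ] F [ 0.21 -0.29 -0.6 ] M [-0.04 -0.06 -0.05] w 0.0204 [-0.58  0.49  0.73  1.65 -0.36  1.14  0.02]
tcp dock (np.float64(121.7), np.float64(-0.7), np.float64(236.6))
1.899 [-0.0116  0.0026  0.0045] 10.1
1.833 [-0.0118  0.0027  0.0037] 10.1
1.767 [-0.012   0.0028  0.0029] 10.1
1.702 [-0.0122  0.0028  0.0021] 10.1
1.636 [-0.0123  0.0028  0.0012] 10.1
1.570 [-0.0124  0.0028  0.0004] 10.1
1.504 [-0.0124  0.0028 -0.0004] 10.1
1.438 [-0.0123  0.0028 -0.0013] 10.1
1.372 [-0.0122  0.0028 -0.0021] 10.1
1.306 [-0.012   0.0028 -0.0029] 10.1
1.240 [-0.0118  0.0027 -0.0037] 10.1
1.175 [-0.0116  0.0026 -0.0045] 10.1
1.109 [-0.0112  0.0026 -0.0053] 10.1
1.043 [-0.0109  0.0025 -0.006 ] 10.1
0.977 [-0.0105  0.0024 -0.0067] 10.1
0.911 [-0.01    0.0023 -0.0074] 10.1
0.845 [-0.0095  0.0022 -0.0081] 10.1
0.779 [-0.009   0.0021 -0.0087] 10.1
0.713 [-0.0084  0.0019 -0.0093] 10.1
0.648 [-0.0078  0.0018 -0.0099] 10.1
0.582 [-0.0071  0.0016 -0.0104] 10.1
0.516 [-0.0064  0.0015 -0.0108] 10.1
0.450 [-0.0057  0.0013 -0.0112] 10.1
```

View pics/w8.png

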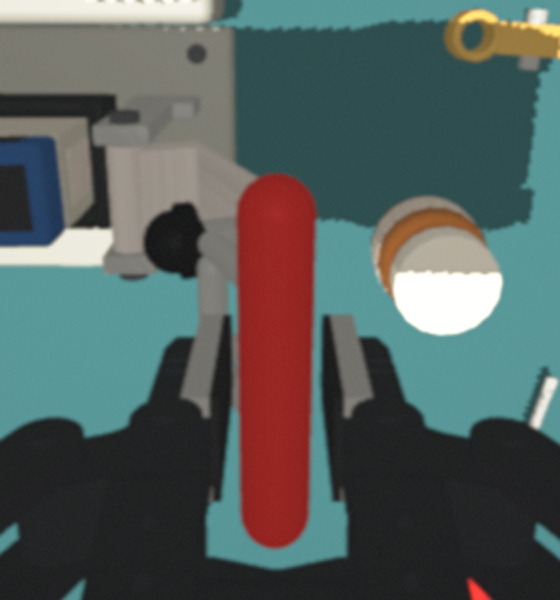

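View pics/s8.png

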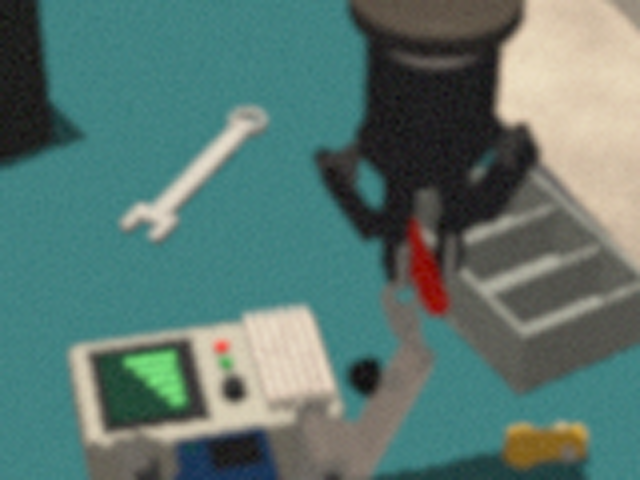

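Call:
{"op": "arm_command", "data": {"rows": "0.24 -0.0116 0.0026 0.0045 0 0 0;0.24 -0.0118 0.0027 0.0037 0 0 0;0.24 -0.012 0.0028 0.0029 0 0 0;0.24 -0.0122 0.0028 0.0021 0 0 0;0.24 -0.0123 0.0028 0.0012 0 0 0"}}

```text
time: 12.42
ee_pos: [0.618, -0.0073, 0.2481]
orientation: [0.078, 0.703, -0.078, 0.703]
ft_force: [2.1, -0.7, 1.2]
width: 0.0204
```

Call:
{"op": "arm_command", "data": {"rows": "0.24 -0.0124 0.0028 0.0004 0 0 0;0.24 -0.0124 0.0028 -0.0004 0 0 0;0.24 -0.0123 0.0028 -0.0013 0 0 0;0.24 -0.0122 0.0028 -0.0021 0 0 0;0.24 -0.012 0.0028 -0.0029 0 0 0"}}

```text
time: 12.83
ee_pos: [0.569, 0.004, 0.2424]
orientation: [0.078, 0.703, -0.078, 0.703]
ft_force: [2.3, 0.2, 2.1]
width: 0.0204
```

Call:
{"op": "arm_command", "data": {"rows": "0.24 -0.0118 0.0027 -0.0037 0 0 0;0.24 -0.0116 0.0026 -0.0045 0 0 0;0.24 -0.0112 0.0026 -0.0053 0 0 0;0.24 -0.0109 0.0025 -0.006 0 0 0;0.24 0 0 0 0 0 0"}}

```text
time: 13.25
ee_pos: [0.5315, 0.0124, 0.2258]
orientation: [0.078, 0.704, -0.078, 0.702]
ft_force: [0.2, -0.5, -0.4]
width: 0.0206
```

```bash
python3 st.py; python3 - <<'E'
from bar import *
s=arm.get_state();print("tcp dock",dock(s["ee_pos"]))
w_=cam("wrist");sd=cam("side")
crop(w_,150,100,430,400,2,"pics/w9.png");crop(sd,180,100,340,240,4,"pics/s9.png")
E
```

```text
t13.25 [0.5315 0.0124 0.2258] jaw -12.67 down [-0.002  0.    -1.   ] F [ 0.2  -0.52 -0.41] M [-0.03  0.   -0.04] w 0.0206 [-0.81  0.25  0.78  1.96 -0.21  1.01 -0.15]
tcp dock (np.float64(-17.4), np.float64(-0.9), np.float64(225.8))
```

View pics/w9.png

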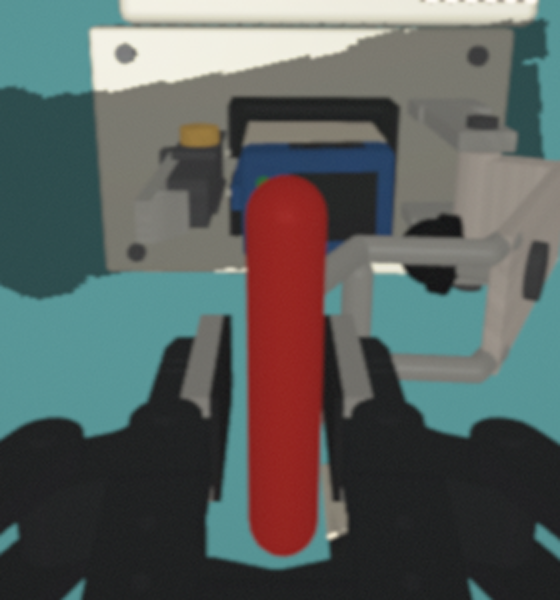

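View pics/s9.png

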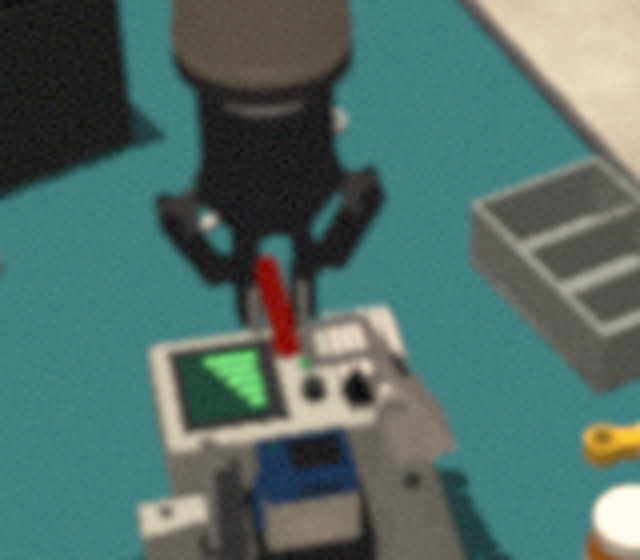

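Call:
{"op": "arm_command", "data": {"rows": "0.24 -0.0105 0.0024 -0.0067 0 0 0;0.24 -0.01 0.0023 -0.0074 0 0 0;0.24 -0.0095 0.0022 -0.0081 0 0 0;0.24 -0.009 0.0021 -0.0087 0 0 0;0.24 -0.0084 0.0019 -0.0093 0 0 0"}}

```text
time: 13.77
ee_pos: [0.4948, 0.021, 0.194]
orientation: [0.078, 0.703, -0.078, 0.703]
ft_force: [0.7, 0.9, 0.7]
width: 0.0205
```

Call:
{"op": "arm_command", "data": {"rows": "0.4 0 0 0 0 0 0;0.4 0 0 0.01 0 0 0;0.4 0 0 0.03 0 0 0;0.4 0 0 0.03 0 0 0;0 0 0 0 0 0 0"}}

```text
time: 14.18
ee_pos: [0.498, 0.0204, 0.2552]
orientation: [0.079, 0.701, -0.078, 0.704]
ft_force: [0.6, -0.5, 0.5]
width: 0.0233
```

Call:
{"op": "arm_command", "data": {"rows": "0 0 0 0 0 0 0;0 0 0 0 0 0 0;0 0 0 0 0 0 0;0 0 0 0 0 0 0"}}

```text
time: 14.52
ee_pos: [0.4955, 0.0206, 0.2503]
orientation: [0.078, 0.703, -0.078, 0.702]
ft_force: [0.3, 0.1, 0.3]
width: 0.0003
```

```bash
python3 st.py; python3 - <<'E'
from bar import *
s=arm.get_state();print("tcp dock",dock(s["ee_pos"]))
w_=cam("wrist");sd=cam("side");np.save("w10.npy",w_,allow_pickle=True);np.save("s10.npy",sd,allow_pickle=True)
crop(w_,0,0,560,420,1.4,"pics/w10.png");crop(sd,180,100,340,270,3.5,"pics/s10.png")
E
```

```text
t14.52 [0.4955 0.0206 0.2503] jaw -12.70 down [-0.001 -0.001 -1.   ] F [0.25 0.11 0.34] M [ 0.05  0.05 -0.02] w 0.0003 [-0.9   0.13  0.8   2.01 -0.1   1.05 -0.27]
tcp dock (np.float64(-54.4), np.float64(-1.0), np.float64(250.3))
```

View pics/w10.png

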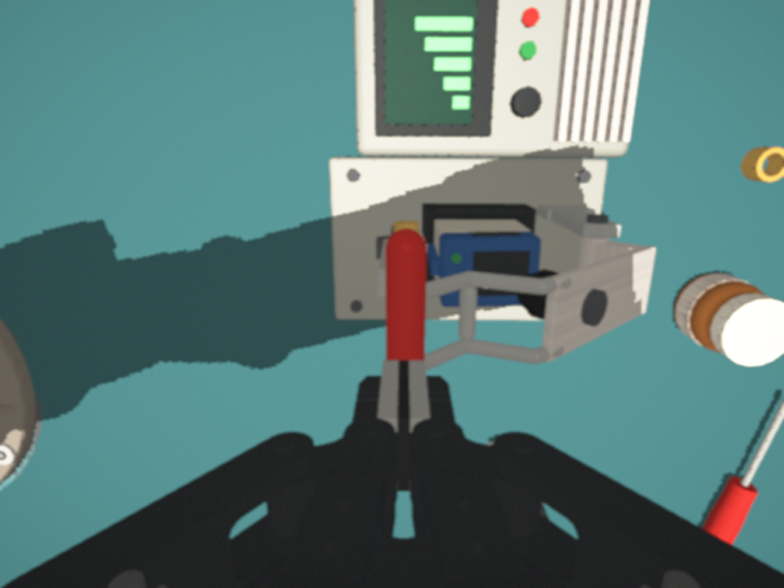

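View pics/s10.png

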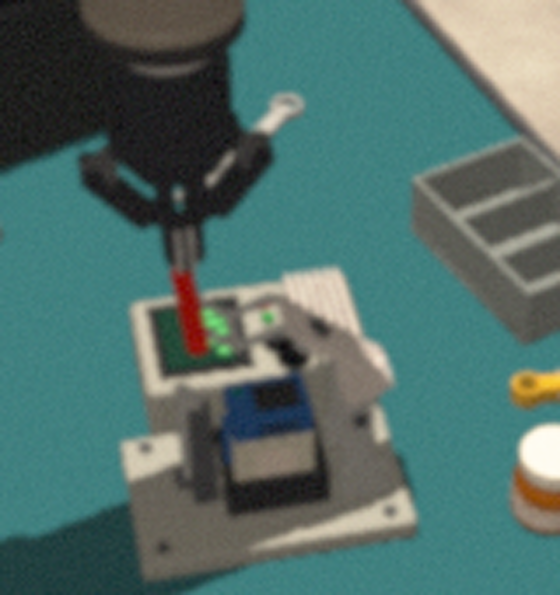

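```bash
python3 - <<'E'
from bar import *
def B(a):
    q=w(62-154*np.cos(a));return np.array([q[0],q[1],106+154*np.sin(a)])
prev=B(.705);print("bar",prev)
for a in list(np.linspace(.705,.25,10)[1:])+list(np.arange(.24,-.11,-.02)):
    P=B(a);print("%.3f"%a,((P-prev)/800).round(4),"z %.1f tip %.1f x %.1f"%(P[2],P[2]+8,P[0]));prev=P
E
```

```text
bar [494.80722864  21.74309237 205.79720975]
0.654 [-0.006   0.0014 -0.0076] z 199.7 tip 207.7 x 490.0
0.604 [-0.0056  0.0013 -0.0079] z 193.4 tip 201.4 x 485.6
0.553 [-0.0052  0.0012 -0.0081] z 186.9 tip 194.9 x 481.4
0.503 [-0.0048  0.0011 -0.0084] z 180.2 tip 188.2 x 477.6
0.452 [-0.0044  0.001  -0.0086] z 173.3 tip 181.3 x 474.1
0.402 [-0.0039  0.0009 -0.0089] z 166.2 tip 174.2 x 471.0
0.351 [-0.0035  0.0008 -0.009 ] z 159.0 tip 167.0 x 468.2
0.301 [-0.003   0.0007 -0.0092] z 151.6 tip 159.6 x 465.8
0.250 [-0.0026  0.0006 -0.0094] z 144.1 tip 152.1 x 463.7
0.240 [-0.0005  0.0001 -0.0019] z 142.6 tip 150.6 x 463.3
0.220 [-0.0009  0.0002 -0.0037] z 139.6 tip 147.6 x 462.6
0.200 [-0.0008  0.0002 -0.0038] z 136.6 tip 144.6 x 462.0
0.180 [-0.0007  0.0002 -0.0038] z 133.6 tip 141.6 x 461.4
0.160 [-0.0006  0.0001 -0.0038] z 130.5 tip 138.5 x 460.9
0.140 [-0.0006  0.0001 -0.0038] z 127.5 tip 135.5 x 460.5
0.120 [-0.0005  0.0001 -0.0038] z 124.4 tip 132.4 x 460.1
0.100 [-0.0004  0.0001 -0.0038] z 121.4 tip 129.4 x 459.8
0.080 [-0.0003  0.0001 -0.0038] z 118.3 tip 126.3 x 459.5
0.060 [-0.0003  0.0001 -0.0038] z 115.2 tip 123.2 x 459.3
0.040 [-0.0002  0.     -0.0038] z 112.2 tip 120.2 x 459.1
0.020 [-0.0001  0.     -0.0038] z 109.1 tip 117.1 x 459.1
0.000 [-0.      0.     -0.0038] z 106.0 tip 114.0 x 459.0
-0.020 [ 0.     -0.     -0.0038] z 102.9 tip 110.9 x 459.1
-0.040 [ 0.0001 -0.     -0.0038] z 99.8 tip 107.8 x 459.1
-0.060 [ 0.0002 -0.     -0.0038] z 96.8 tip 104.8 x 459.3
-0.080 [ 0.0003 -0.0001 -0.0038] z 93.7 tip 101.7 x 459.5
-0.100 [ 0.0003 -0.0001 -0.0038] z 90.6 tip 98.6 x 459.8
```

Call:
{"op": "arm_command", "data": {"rows": "0 0 0 -0.025 0 0 0;0 0 0 -0.0115 0 0 0;0 0 0 0 0 0 0"}}

```text
time: 14.87
ee_pos: [0.4946, 0.0205, 0.2197]
orientation: [0.078, 0.704, -0.079, 0.702]
ft_force: [-0.4, -0.2, 0.0]
width: 0.0001
```

Call:
{"op": "arm_command", "data": {"rows": "0 0 0 -0.004 0 0 0;0 0 0 -0.004 0 0 0;0 0 0 0 0 0 0"}}

```text
time: 15.12
ee_pos: [0.4957, 0.0207, 0.2151]
orientation: [0.078, 0.703, -0.078, 0.703]
ft_force: [0.2, -0.5, 1.0]
width: -0.0001
```

Call:
{"op": "arm_command", "data": {"rows": "0 -0.006 0.0014 -0.0076 0 0 0;0 -0.0056 0.0013 -0.0079 0 0 0;0 -0.0052 0.0012 -0.0081 0 0 0;0 0 0 0 0 0 0"}}

```text
time: 15.45
ee_pos: [0.4808, 0.0241, 0.195]
orientation: [0.078, 0.703, -0.078, 0.702]
ft_force: [-0.1, -0.2, -0.1]
width: 0.0005
```

Call:
{"op": "arm_command", "data": {"rows": "0 -0.0048 0.0011 -0.0084 0 0 0;0 -0.0044 0.001 -0.0086 0 0 0;0 -0.0039 0.0009 -0.0089 0 0 0;0 0 0 0 0 0 0"}}

```text
time: 15.78
ee_pos: [0.4706, 0.0263, 0.1742]
orientation: [0.078, 0.703, -0.078, 0.702]
ft_force: [-0.2, 0.2, -0.0]
width: -0.0004
```

```bash
python3 st.py; python3 - <<'E'
from bar import *
s=arm.get_state();print("tcp dock",dock(s["ee_pos"]))
w_=cam("wrist");sd=cam("side");np.save("w11.npy",w_,allow_pickle=True);np.save("s11.npy",sd,allow_pickle=True)
crop(w_,0,0,560,420,1.4,"pics/w11.png");crop(sd,180,120,300,270,4,"pics/s11.png")
E
```

```text
t15.78 [0.4706 0.0263 0.1742] jaw -12.68 down [-0.002 -0.    -1.   ] F [-0.17  0.18 -0.02] M [-0.04  0.02 -0.01] w -0.0004 [-0.88  0.2   0.78  2.14 -0.18  0.87 -0.21]
tcp dock (np.float64(-79.9), np.float64(-0.9), np.float64(174.2))
```

View pics/w11.png

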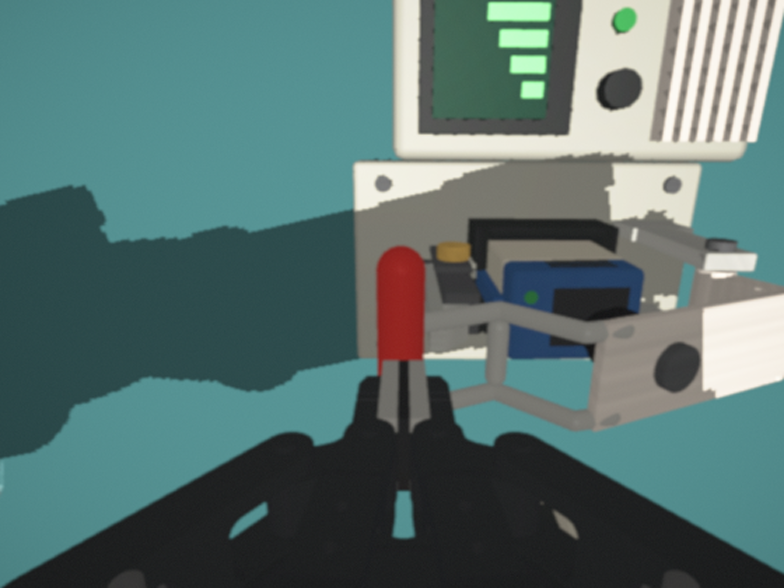

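View pics/s11.png

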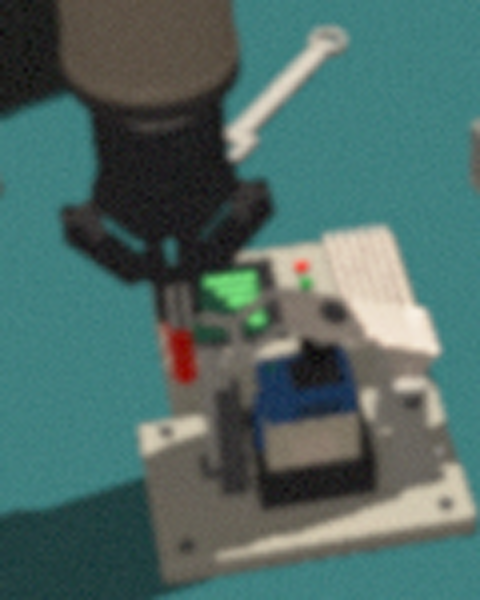

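Call:
{"op": "arm_command", "data": {"rows": "0 -0.0035 0.0008 -0.009 0 0 0;0 -0.003 0.0007 -0.0092 0 0 0;0 -0.0026 0.0006 -0.0094 0 0 0;0 0 0 0 0 0 0"}}

```text
time: 16.22
ee_pos: [0.4633, 0.0279, 0.152]
orientation: [0.078, 0.703, -0.078, 0.702]
ft_force: [-0.2, 0.5, -0.1]
width: 0.0
```

Call:
{"op": "arm_command", "data": {"rows": "0 -0.0007 0.0002 -0.003 0 0 0;0 -0.0007 0.0001 -0.003 0 0 0;0 0 0 0 0 0 0"}}

```text
time: 16.47
ee_pos: [0.4633, 0.0281, 0.1485]
orientation: [0.078, 0.703, -0.078, 0.703]
ft_force: [-0.0, -1.1, 0.5]
width: -0.0002
```

Call:
{"op": "arm_command", "data": {"rows": "0 -0.0007 0.0002 -0.003 0 0 0;0 0 0 0 0 0 0"}}

```text
time: 16.63
ee_pos: [0.4628, 0.0283, 0.1461]
orientation: [0.078, 0.703, -0.078, 0.703]
ft_force: [0.1, -0.4, 0.3]
width: -0.0001
```

Call:
{"op": "arm_command", "data": {"rows": "0 -0.0005 0.0001 -0.003 0 0 0;0 0 0 0 0 0 0"}}

```text
time: 16.8
ee_pos: [0.4624, 0.0284, 0.1437]
orientation: [0.078, 0.703, -0.078, 0.703]
ft_force: [-0.4, 0.4, 0.5]
width: -0.0
```

Call:
{"op": "arm_command", "data": {"rows": "0 -0.0004 0.0001 -0.0025 0 0 0;0 0 0 0 0 0 0"}}

```text
time: 16.97
ee_pos: [0.4621, 0.0285, 0.1417]
orientation: [0.078, 0.703, -0.078, 0.703]
ft_force: [-0.3, -0.5, -0.5]
width: -0.0001
```

Call:
{"op": "arm_command", "data": {"rows": "0 -0.0004 0.0001 -0.0025 0 0 0;0 0 0 0 0 0 0"}}

```text
time: 17.13
ee_pos: [0.4618, 0.0286, 0.1398]
orientation: [0.078, 0.703, -0.078, 0.703]
ft_force: [-0.3, -0.0, 0.7]
width: -0.0001
```

Call:
{"op": "arm_command", "data": {"rows": "0 -0.0004 0.0001 -0.0025 0 0 0;0 0 0 0 0 0 0"}}

```text
time: 17.3
ee_pos: [0.4614, 0.0287, 0.1378]
orientation: [0.078, 0.703, -0.078, 0.703]
ft_force: [-1.4, -0.1, 2.8]
width: -0.0
```

Call:
{"op": "arm_command", "data": {"rows": "0 -0.0003 0.0001 -0.002 0 0 0;0 0 0 0 0 0 0"}}

```text
time: 17.47
ee_pos: [0.4611, 0.0287, 0.1362]
orientation: [0.078, 0.703, -0.078, 0.703]
ft_force: [-1.7, -0.1, 2.8]
width: -0.0002
```

Call:
{"op": "arm_command", "data": {"rows": "0 -0.0003 0.0001 -0.002 0 0 0;0 0 0 0 0 0 0"}}

```text
time: 17.63
ee_pos: [0.4609, 0.0288, 0.1346]
orientation: [0.078, 0.703, -0.078, 0.703]
ft_force: [-1.1, -0.4, 1.5]
width: 0.0001
```

Call:
{"op": "arm_command", "data": {"rows": "0 -0.0002 0 -0.002 0 0 0;0 0 0 0 0 0 0"}}

```text
time: 17.8
ee_pos: [0.4608, 0.0288, 0.133]
orientation: [0.078, 0.703, -0.078, 0.703]
ft_force: [-1.3, 1.0, 1.6]
width: -0.0001
```

```bash
python3 st.py; python3 - <<'E'
from bar import *
w_=cam("wrist");np.save("w12.npy",w_,allow_pickle=True)
crop(w_,150,100,560,420,1.9,"pics/w12.png")
E
```

```text
t17.80 [0.4608 0.0288 0.133 ] jaw -12.69 down [-0.  0. -1.] F [-1.33  1.04  1.56] M [0.09 0.29 0.01] w -0.0001 [-0.84  0.25  0.74  2.2  -0.25  0.77 -0.16]
```

View pics/w12.png

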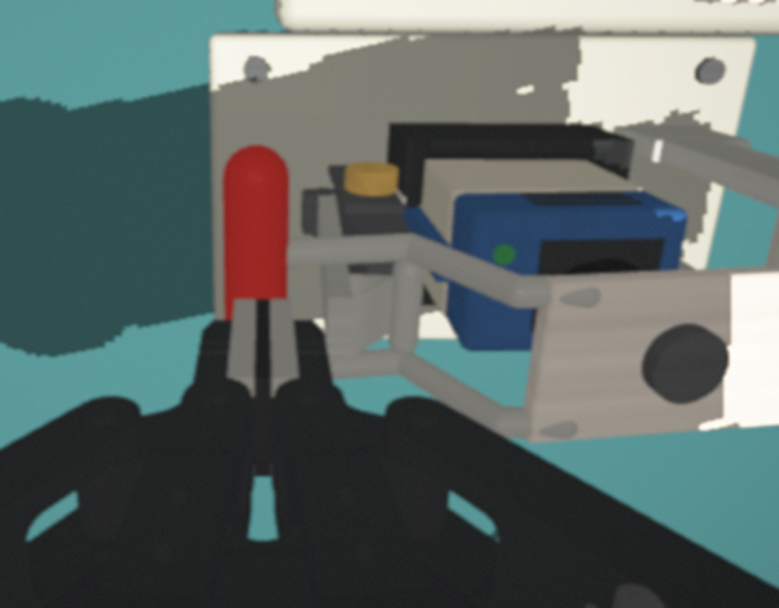

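Call:
{"op": "arm_command", "data": {"rows": "0 -0.0003 0 -0.002 0 0 0;0 0 0 0 0 0 0"}}

```text
time: 18.02
ee_pos: [0.4607, 0.0288, 0.1314]
orientation: [0.078, 0.703, -0.078, 0.703]
ft_force: [-1.5, 0.9, 2.3]
width: 0.0003
```

Call:
{"op": "arm_command", "data": {"rows": "0 -0.0003 0 -0.002 0 0 0;0 0 0 0 0 0 0"}}

```text
time: 18.18
ee_pos: [0.4604, 0.0288, 0.1298]
orientation: [0.078, 0.703, -0.078, 0.703]
ft_force: [-1.0, 0.7, 3.7]
width: -0.0004
```

Call:
{"op": "arm_command", "data": {"rows": "0 -0.0002 0 -0.0015 0 0 0;0 0 0 0 0 0 0"}}

```text
time: 18.35
ee_pos: [0.4603, 0.0289, 0.1287]
orientation: [0.078, 0.703, -0.078, 0.703]
ft_force: [-1.0, 1.6, 3.5]
width: 0.0
```

Call:
{"op": "arm_command", "data": {"rows": "0 -0.0002 0 -0.0015 0 0 0;0 0 0 0 0 0 0"}}

```text
time: 18.52
ee_pos: [0.4601, 0.0289, 0.1275]
orientation: [0.078, 0.703, -0.078, 0.703]
ft_force: [-1.8, 1.5, 3.7]
width: 0.0001
```

Call:
{"op": "arm_command", "data": {"rows": "0 -0.0001 0 -0.001 0 0 0;0 0 0 0 0 0 0"}}

```text
time: 18.68
ee_pos: [0.46, 0.0289, 0.1267]
orientation: [0.078, 0.703, -0.078, 0.703]
ft_force: [-1.7, 1.6, 3.7]
width: 0.0001
```

Call:
{"op": "arm_command", "data": {"rows": "0 -0.0001 0 -0.001 0 0 0;0 0 0 0 0 0 0"}}

```text
time: 18.85
ee_pos: [0.4599, 0.0289, 0.1259]
orientation: [0.078, 0.703, -0.078, 0.703]
ft_force: [-1.0, 1.5, 1.6]
width: -0.0003
```

Call:
{"op": "arm_command", "data": {"rows": "0 -0.0001 0 -0.001 0 0 0;0 0 0 0 0 0 0"}}

```text
time: 19.02
ee_pos: [0.4598, 0.0287, 0.125]
orientation: [0.078, 0.703, -0.078, 0.703]
ft_force: [1.1, -0.5, 0.0]
width: -0.0
```

Call:
{"op": "arm_command", "data": {"rows": "0 -0.0001 0 -0.001 0 0 0;0 0 0 0 0 0 0"}}

```text
time: 19.18
ee_pos: [0.4598, 0.0287, 0.1243]
orientation: [0.078, 0.703, -0.078, 0.703]
ft_force: [-1.9, 1.0, 4.0]
width: -0.0
```

```bash
python3 st.py; python3 - <<'E'
from bar import *
w_=cam("wrist");np.save("w13.npy",w_,allow_pickle=True)
crop(w_,150,100,560,420,1.9,"pics/w13.png")
s=cam("side");crop(s,180,150,300,270,5,"pics/s13.png");np.save("s13.npy",s,allow_pickle=True)
E
python3 st.py
```

```text
t19.18 [0.4598 0.0287 0.1243] jaw -12.70 down [-0. -0. -1.] F [-1.89  1.    3.99] M [0.17 0.3  0.01] w -0.0000 [-0.83  0.27  0.73  2.21 -0.26  0.75 -0.14]
t19.28 [0.4598 0.0287 0.1243] jaw -12.70 down [ 0. -0. -1.] F [-0.9   0.24  4.49] M [0.12 0.24 0.  ] w -0.0000 [-0.83  0.27  0.73  2.21 -0.26  0.75 -0.14]
```

View pics/w13.png

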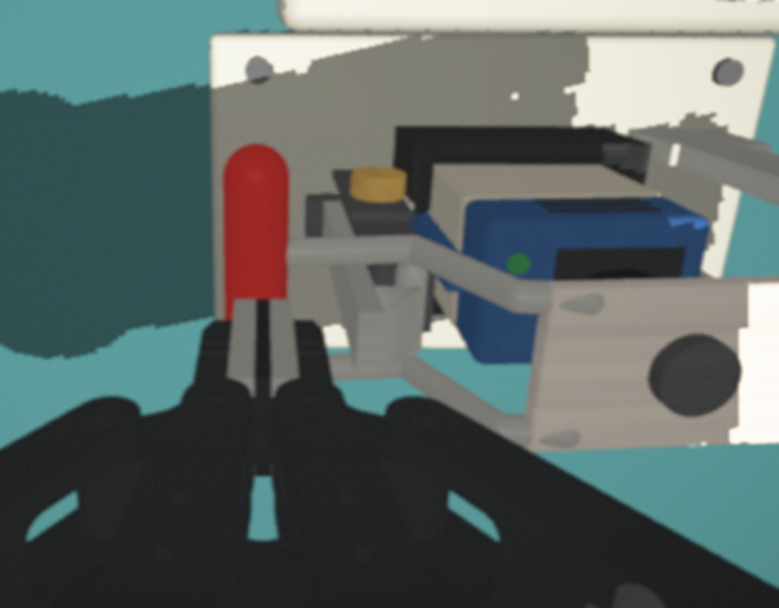

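View pics/s13.png

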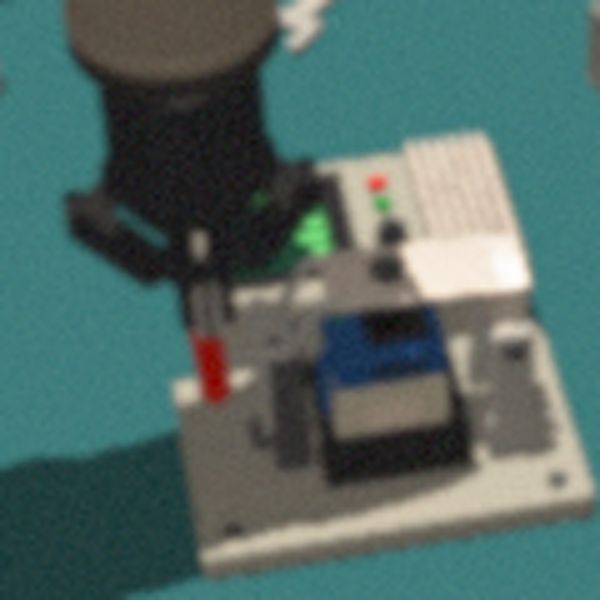

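Call:
{"op": "arm_command", "data": {"rows": "0 0 0 0.0015 0 0 0;0 0 0 0 0 0 0;0 0 0 0 0 0 0"}}

```text
time: 19.53
ee_pos: [0.4598, 0.0287, 0.1255]
orientation: [0.078, 0.703, -0.078, 0.703]
ft_force: [-0.2, -0.1, -0.7]
width: -0.0002
```

Call:
{"op": "arm_command", "data": {"rows": "0 0 0 0.0025 0 0 0;0 0 0 0 0 0 0;0 0 0 0 0 0 0"}}

```text
time: 19.78
ee_pos: [0.4598, 0.0288, 0.1276]
orientation: [0.078, 0.703, -0.078, 0.703]
ft_force: [0.3, -0.2, 0.1]
width: 0.0002
```

```bash
python3 st.py; python3 - <<'E'
from bar import *
w_=cam("wrist");np.save("w14.npy",w_,allow_pickle=True)
crop(w_,150,100,560,420,1.9,"pics/w14.png")
E
```

```text
t19.78 [0.4598 0.0288 0.1276] jaw -12.69 down [ 0.  0. -1.] F [ 0.29 -0.22  0.13] M [ 0.01 -0.03  0.  ] w 0.0002 [-0.84  0.26  0.74  2.2  -0.26  0.76 -0.15]
```

View pics/w14.png

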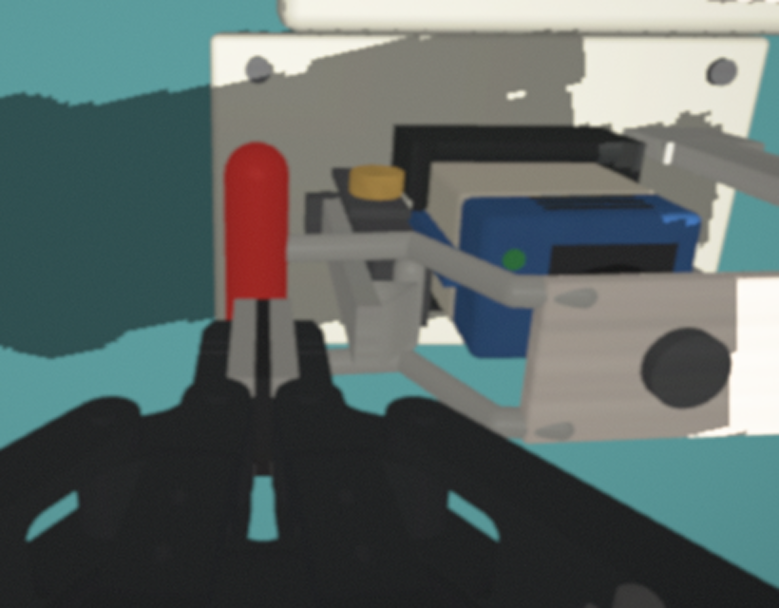

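Call:
{"op": "arm_command", "data": {"rows": "0 0 0 0.01 0 0 0;0 0 0 0.03 0 0 0;0 -0.01 0 0.045 0 0 0;0 -0.01 0 0.045 0 0 0;0 0 0 0.045 0 0 0"}}

```text
time: 20.25
ee_pos: [0.4424, 0.0275, 0.2691]
orientation: [0.078, 0.703, -0.079, 0.702]
ft_force: [1.3, 0.8, 0.5]
width: 0.0001
```

Call:
{"op": "arm_command", "data": {"rows": "0 0 0.048 0 0 0 0;0 0 0.048 0 0 0 0;0 0 0.048 0 0 0 0;0 0 0.048 0 0 0 0;0 0 0 0 0 0 0"}}

```text
time: 20.67
ee_pos: [0.443, 0.1893, 0.268]
orientation: [0.076, 0.703, -0.075, 0.703]
ft_force: [-0.4, 0.0, 0.1]
width: -0.0001
```

```bash
python3 st.py; python3 - <<'E'
from bar import *
t=cam("top");s=cam("side")
crop(t,190,150,330,290,4,"pics/t15.png");crop(s,180,130,340,270,4.2,"pics/s15.png");crop(t,0,0,560,420,1,"pics/t15f.png")
np.save("t15.npy",t,allow_pickle=True);np.save("s15.npy",s,allow_pickle=True)
a=redbar(t,(225,225,300,290));b=redbar(s,(195,180,260,250));print(a,b)
p,e=tri(t,a[0],s,b[0]);print(p,e,dock(p))
E
```

```text
t20.67 [0.443  0.1893 0.268 ] jaw -12.29 down [ 0.001  0.    -1.   ] F [-0.42  0.03  0.08] M [0.03 0.06 0.03] w -0.0001 [-1.15  0.06  0.65  2.01 -0.04  1.08 -0.7 ]
((257.84736842105264, 267.64736842105265), ((257.5992736816406, 267.5433349609375), (33.94625473022461, 5.650628566741943), 12.26477336883545), 190.0) ((220.75324675324674, 215.72727272727272), ((220.32693481445312, 216.13462829589844), (24.71063232421875, 6.471832275390625), 78.69007110595703), 154.0)
[0.45816343 0.02921667 0.11826493] 0.00013355275399910425 (np.float64(-92.7), np.float64(-0.9), np.float64(118.3))
```

View pics/t15f.png

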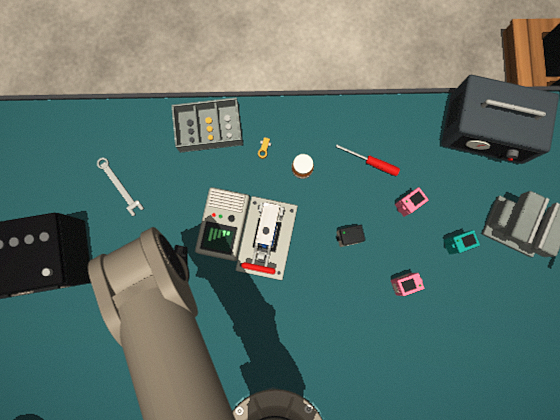

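View pics/s15.png

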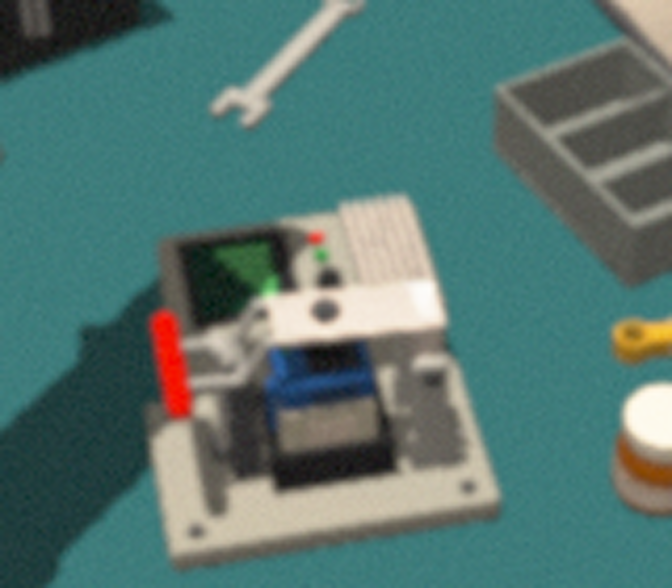

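```bash
python3 - <<'E'
from bar import *
a=np.load("s6.npy",allow_pickle=True).item();b=np.load("s15.npy",allow_pickle=True).item()
A=cv2.cvtColor(a["image"],cv2.COLOR_RGB2BGR)[195:255,235:285];B=cv2.cvtColor(b["image"],cv2.COLOR_RGB2BGR)[195:255,235:285]
cv2.imwrite("pics/cmp.png",cv2.resize(np.hstack([A,B]),None,fx=8,fy=8,interpolation=cv2.INTER_CUBIC))
for h in(.020,.026):
    P=w(0,-22);print(h,proj(b,[P[0]/1000,P[1]/1000,h+.07]),proj(b,[P[0]/1000,P[1]/1000,.055]))
for u in (250,254,258,262):
  for im in(a,b):
    col=im["image"][200:250,u-1:u+2].astype(int).mean(1); d=col[:,0]-col[:,2] # r-b
    print(u,(d[10:45]).round(0).astype(int).tolist())
E
```

```text
0.02 (np.float64(258.5398716731429), np.float64(223.66489227240828)) (np.float64(258.8684486010592), np.float64(232.74477390139674))
0.026 (np.float64(258.482192209162), np.float64(222.07098028141266)) (np.float64(258.8684486010592), np.float64(232.74477390139674))
250 [-45, -50, -50, -55, -55, -59, -56, -57, -61, -65, -62, -60, -60, -58, -54, -28, 2, 18, 25, 23, 26, 26, 25, 25, 26, 24, 22, 14, 3, 1, 3, 2, 1, -2, 3]
250 [36, 26, 3, -29, -50, -50, -55, -55, -56, -61, -68, -79, -85, -72, -61, -60, -44, -9, 18, 26, 26, 28, 27, 26, 23, 23, 20, 13, 6, 2, 2, 0, 0, 3, 1]
254 [-17, -2, -4, -1, -8, -6, -16, -35, -50, -57, -56, -50, -46, -43, -27, -4, 16, 24, 25, 28, 29, 29, 28, 28, 29, 25, 19, 10, 2, 4, 0, 0, 1, 1, 4]
254 [37, 24, 10, 2, -5, -6, -5, -12, -27, -56, -83, -89, -75, -51, -42, -35, -12, 9, 23, 23, 28, 28, 27, 28, 27, 25, 17, 8, 2, 0, 2, 2, -1, 2, 6]
258 [-8, -2, 1, -4, 3, -2, -22, -45, -56, -57, -47, -36, -28, -24, -5, 13, 24, 25, 27, 28, 29, 28, 27, 29, 27, 22, 10, 3, 3, -1, 0, -1, 0, 1, 7]
258 [34, 22, 8, 4, -2, 4, 1, -7, -30, -62, -87, -76, -53, -36, -25, -14, 0, 15, 22, 26, 28, 29, 28, 28, 27, 21, 11, 2, 1, 0, 3, 0, 3, 1, 9]
262 [-3, 2, -2, 3, -2, -15, -37, -54, -58, -53, -40, -33, -27, -8, 10, 21, 25, 25, 28, 27, 29, 28, 29, 29, 24, 16, 6, 1, 4, -2, 3, -1, 0, 2, 8]
262 [25, 13, 1, -1, -3, -3, -5, -25, -55, -71, -74, -59, -45, -30, -20, -2, 13, 21, 27, 30, 28, 29, 28, 28, 23, 16, 7, 3, 1, 0, 1, 0, -1, 7, 17]
```

View pics/cmp.png

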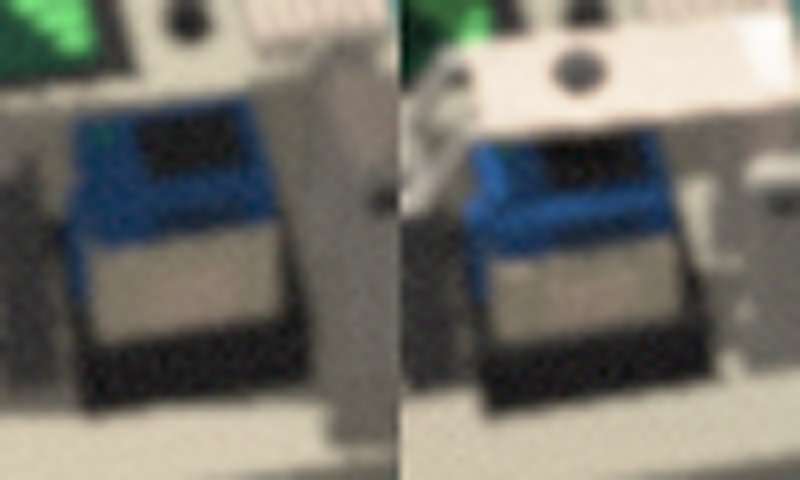

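```bash
python3 -c "
from station import arm
print(arm.close_job())"
```

```text
the job is handed in; nothing more can be done
None
```

The blue-topped battery is standing fully home in the well with its rib in the front slot, and the clamp has snapped shut and is holding it. I handed the job in at about 21 s on the robot's clock.

- **Loading:** I lowered the battery in small, force-checked steps until it rested on the contacts, with about 7–8 N of upward push and no sideways force over about 1 N. Then I let go.
- **Clamp:** I swung the red handle over with the fingers loosely around it, then pressed from above with them shut. The reported force on the fingers never went above about 4.5 N. It snapped at about 0.08 rad, where the force dropped to zero; one more 0.8 mm step before I recognised the snap read about 4 N.
- **Latch check:** when I lifted off, the force went to zero straight away, and the hook was over the roller in the wrist picture. The handle stayed at z ≈ 118 mm, about 0.08 rad; unlatched it would have sprung back above 127 mm.
- **Battery check:** in the side view the battery sat 1.6 pixels lower than before clamping, which matches the 6 mm of contact travel.
- **Bench:** in the last top view nothing else appears to have moved, and the arm was clear of everything.

**Disagreements:** the top and wrist cameras differed by 2–3 mm on where the well was. I settled it by comparing the battery and the rim in the same wrist picture. The first spring force came at about 0.16 rad rather than the stated 0.2.

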